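Tuck the wooden paddle board under the holder's weighted arm

ROBOT

A 6-joint arm with a two-finger parallel gripper is mounted at the origin on a cart in front of the work surface, level with it; the furniture and walls round the work are solid. World frame = base frame: x ahead of the robot, y to its left, z up, the work surface at z = 0. Lengths are in m, angles in rad, forces in N, time in s.
With the tool pointing down it reaches from about 0.4 to 0.925 m from the base axis. Payload 3.4 kg.
Tool frame: the origin (TCP) lies midway between the tips of the shut fingers; the grasp point (between the pads) lies 19 mm behind it; z points along the fingers, y is the direction in which the jaws open and shut (so a half turn about z gives the same grasp; the last joint's range is limited). The gripper opens to 85 mm and grips with 20 to 120 N. Pads are 22 mm wide; open, the fingers measure 114 mm over their backs; the gripper's body (76 mm by 85 mm) begins 54 mm behind the grasp point. The pads swing forward as they close: fully open they stand 13 mm farther back than shut.
Start: joints at [1.194, 0.307, 1.506, -0, 1.328, -0.073], TCP at [0.172, 0.549, 0.208] pointing down, gripper open.
Joint ranges: [-3.12, 3.12], [-1.05, 2.28], [0.14, 2.33], [-1.42, 4.57], [0.1, 2.73], [-2.68, 2.68]. Speed limits (rad/s): [2.57, 2.57, 3.14, 3.14, 3.14, 3.14].

INTERFACE

Orientations are given as a rotation vector (axis times angle).
In Python, from station import ctrl gives the robot as it stands.
- The arm moves only by the shell command python3 -m creep 'ROWS' [FORCE]. ROWS is JSON, a list of rows, each a list of 5 numbers: the shift along the tool's x, y, z in cm, then the turn about the tool's z in degrees, then the gripper command: -1 is fully open, 1 is shut, values between are in proportion. A call has 1 to 20 rows; each row shifts and turns the pose as measured when the row begins, along the tool's axes as they then stand; what a row does not reach is not made up. A row lasts 1/12 s, in which the tool goes at most 41.7 mm and 7.16 degrees, less where a joint would pass 70% of its speed; a pose out of reach is approached as far as the arm can. A call is refused whole if a number of a shift passes 4.17 or a number of a turn 7.16, either way. A call with a gripper value outside its range is refused whole. The fingers move at their own pace and stop on an object; FORCE is the grip in N (left out, the last holds). Time passes only in rows, so rows that do not move let the fingers close. It gives the time, the measured TCP pose, the force and the opening at its end, in the units of the state.
- ctrl.sense(): the state, without advancing time (a new reading comes with each control period).
- ctrl.camera(name): name is "scene" or "top" or "wrist"; returns a dict with "pixels" (480x640x3 uint8, blue, green, red), "camera_matrix" (3x3 intrinsics, pixels), "eye" and "rotation" of the camera in the world. Camera axes: x right, y down, z forward; pixel columns grow to the right and rows downward; lengths in m; the calibration is good to about 2 mm. A picture is of the moment at which its call begins. There is no depth.
- ctrl.close_job(): hands the job in, once; it reports no verdict.
The state is a dict: "t": time; "qpos": joint angles; "joint_velocities": joint speeds; "tau": joint torques, N m; "ee_pos": TCP position; "ee_rot": TCP orientation; "ft_force": force on the tool from outside, world axes, zero at the start; "wrist_torque": the same for the moment, N m; "width": finger opening in m.
Only numpy, scipy, OpenCV 4.12 (cv2) and the standard library are available. Lean on these libraries where they do the work, as an engineer would, in place of code of your own. Each camera call takes 0.05 s, during which the arm holds its last target.

TASK

One wooden paddle board has been left out on the worktop. Slide it blade first under the weighted wire arm of the white holder, so that it lies squarely on top of the other wooden boards, pushed in until it meets the stop, with the arm pressing on it, and let go. Leave the blue plastic board where it lies.

Things in the scene. Friction and masses are not known exactly. Their poses are not given: they have to be found in the camera images.
- board_mid (a point): loose pale wooden paddle board, 80 g, flat on the worktop, 180 mm long, 12 thick: blade 100 x 60 mm, handle 80 x 26. Point: its centre, 6 mm above its underside; x axis runs from handle to blade (blade x -10 to +90 mm, handle -90 to -10), z up. Two like it lie in the holder. Grip across the handle at x -30 to -60, fingertips 3 to 4 mm above its underside so that they clear the pile below
- board_tip (a point): middle of the blade's far end on the same board, half-way up (at x = +90 mm of board_mid, same axes). Behind the work, a toaster oven (y -0.2 to +0.22 m, up to 0.4 m high with what stands on it) begins at x = 0.56 m and an air fryer (y -0.53 to -0.23 m) too: come to the boards from the front or from above
- holder_stop (a point): white fixed holder. Point: middle of its upright stop's face, level with the top of the two-board pile (32 mm above the worktop). x axis level, pointing in (the blade's end meets the stop at x = 0), z up. Pile: x -180 to 0 mm, handles outward (26 wide, x -180 to -100). Side walls 78 mm apart at x -58 to 0, flaring to x -80, 11 mm above the point; stop, posts and arm reach at most 50 mm above
- press_arm (a joint): steel wire arm with red weight, hinged 22 mm behind the stop's face, sprung down (2 to 3 N). Its skid rests on the pile at holder_stop x -35 mm; its polished nose slopes up 25 degrees to x -75, underside 17 mm above the pile, so a board pushed in along the pile lifts it by itself (1 to 4 N). Radians: about 0 on two boards, 0.2 on three; grows as it lifts
- blue_board_mid (a point): blue plastic paddle board of the same shape and size, lying flat on the worktop, to be left alone. Centre of the board, axes as for board_mid

How it is judged:
At the end, for the whole second after the job is handed in: The wooden board lies flat (within 7 degrees) on the two others, its underside within 5 mm of the pile's top, pointing blade first into the holder within 11 degrees, its far end within 15 mm of the stop and 15 mm of the middle, with the arm resting still on it (arm at 0.1 to 0.35 rad) (x of board_tip in the frame of holder_stop between -0.015 and 0.006 m and y of board_tip in the frame of holder_stop between -0.015 and 0.015 m and z of board_mid in the frame of holder_stop between 0.001 and 0.011 m and angle between the x axis of board_mid and the x axis of holder_stop, either way round below 0.2 rad and angle between board_mid's own z axis and vertical below 0.12 rad and value of joint press_arm between 0.1 and 0.35 rad and velocity of joint press_arm between -0.1 and 0.1 rad/s); the robot touches nothing.
It fails at once if the blue board is moved by more than 25 mm (distance of blue_board_mid from where it was at the start of the episode above 0.025 m).
It also fails if it takes over 48 s, if anything falls off the work surface, if the arm or the gripper's body presses on something with over 40 N, if the wrist force passes 120 N, or if a joint passes its speed limit or range.

## Working session

There is one attempt and no reset: what is moved stays moved. The work goes in short steps, Python scripts to look and compute and a shell command to move; the robot and the scene stay as the last step left them, time stands still between calls to the robot, and variables do not carry over. Pictures are saved under pics/ and viewed, and the job is handed in when it is done.

```bash
ls; mkdir -p pics
python3 - <<'E'
from station import ctrl
import cv2
print(ctrl.sense())
for n in("scene","top","wrist"):
    c=ctrl.camera(n); cv2.imwrite(f"pics/{n}0.png",c["pixels"]); print(n,c["eye"],c["rotation"],c["camera_matrix"])
E
```

```text
pics
{'t': 0.0, 'qpos': array([ 1.19355146e+00,  3.07581599e-01,  1.50765780e+00, -3.06287688e-07,
        1.32839910e+00, -7.35167388e-02]), 'joint_velocities': array([-0.00067754,  0.00273365,  0.00013867, -0.00158267,  0.00072633,
        0.00041809]), 'tau': array([-2.56938238e-04, -4.57564473e+01, -2.51912284e+01,  2.01001967e-04,
        1.34539464e-02,  1.96101567e-06]), 'ee_pos': array([0.1717316 , 0.54798452, 0.20708204]), 'ee_rot': array([-0.47519382, -3.10498225,  0.00313199]), 'ft_force': array([-0.36036534,  0.17198804,  0.06004803]), 'wrist_torque': array([-0.00521928,  0.00176808,  0.02551456]), 'width': 0.08584155787728291}
scene [-0.06588433 -0.66711625  0.62123396] [-2.07481587  0.79472746 -0.38916934] [[452.13225977   0.         313.70583839]
 [  0.         452.13225977 237.30324567]
 [  0.           0.           1.        ]]
top [ 0.38670386 -0.07114343  1.43325262] [-2.15058815  2.20131703 -0.0641219 ] [[567.50827646   0.         320.40072685]
 [  0.         567.50827646 238.55514208]
 [  0.           0.           1.        ]]
wrist [0.10870433 0.56801789 0.37360535] [2.35301901 1.72812271 0.22571166] [[381.30645217   0.         315.1632615 ]
 [  0.         381.30645217 236.13412924]
 [  0.           0.           1.        ]]
```

View pics/scene0.png

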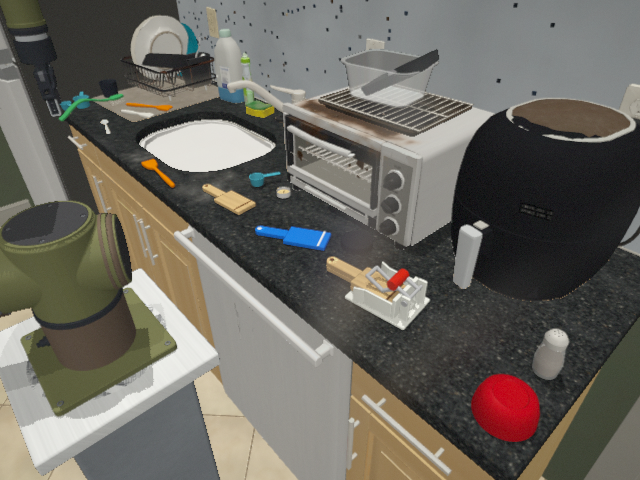

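View pics/top0.png

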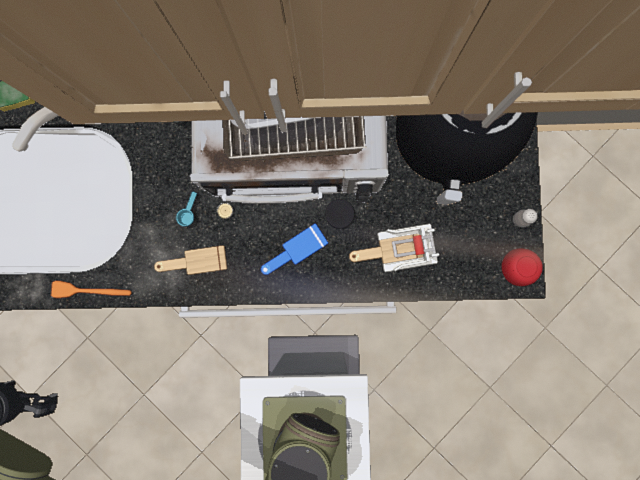

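View pics/wrist0.png

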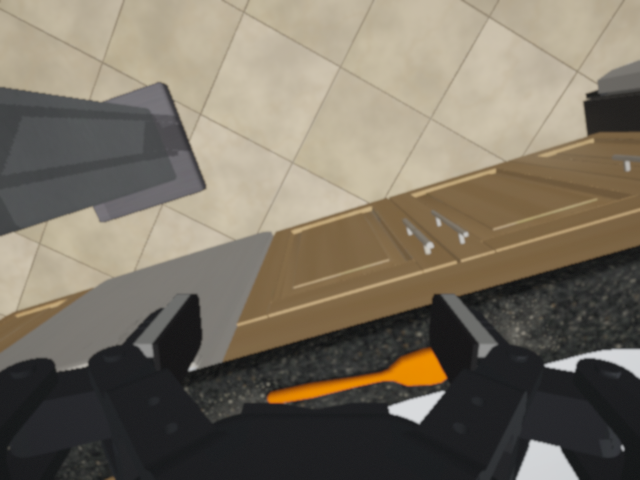

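The top view shows the loose board at about (190,262) with its blade to the right, the blue board at (295,250) between it and the holder, and the holder at (410,248) with its pile's handles to the left. Next I'll measure them.

```bash
cat > h.py <<'E'
import numpy as np, cv2
from scipy.spatial.transform import Rotation as R
def Rm(c):
    r=np.array(c["rotation"]); return r if r.shape==(3,3) else R.from_rotvec(r).as_matrix()
def ray(c,uv,z):
    d=Rm(c)@np.linalg.inv(c["camera_matrix"])@np.array([uv[0],uv[1],1.]); e=np.array(c["eye"])
    return e+d*(z-e[2])/d[2]
def proj(c,p):
    q=Rm(c).T@(np.array(p)-c["eye"]); q=c["camera_matrix"]@q; return q[:2]/q[2]
def blob(c,lo,hi,roi):
    x0,y0,x1,y1=roi; h=cv2.cvtColor(c["pixels"],cv2.COLOR_BGR2HSV)
    m=cv2.inRange(h,lo,hi); k=np.zeros_like(m); k[y0:y1,x0:x1]=m[y0:y1,x0:x1]
    n,l,s,_=cv2.connectedComponentsWithStats(k); i=1+np.argmax(s[1:,4]); return (l==i).astype(np.uint8)
def topgrid(c,m,z):
    """world xy of mask pixels on plane z"""
    v,u=np.nonzero(m); return np.array([ray(c,(a,b),z)[:2] for a,b in zip(u,v)])
def axis(P):
    mu=P.mean(0); w,V=np.linalg.eigh(np.cov((P-mu).T)); a=V[:,1]; return mu,a
E
python3 - <<'E'
from station import ctrl
from h import *
c=ctrl.camera("top"); im=c["pixels"]
h=cv2.cvtColor(im,cv2.COLOR_BGR2HSV); print(h[262,205],h[266,168],h[256,362],h[250,300])
for nm,lo,hi,roi,z in(("wood",(8,50,90),(25,200,255),(140,230,240,285),.012),("blue",(100,120,80),(125,255,255),(245,215,340,285),.012),("pile",(8,50,90),(25,200,255),(340,225,440,280),.032)):
    m=blob(c,lo,hi,roi); P=topgrid(c,m,z); mu,a=axis(P)
    if a[1]>0:a=-a
    n=np.array([-a[1],a[0]]); s=(P-mu)@a; t=(P-mu)@n
    print(nm,m.sum(),"axis",a,"yaw",np.arctan2(a[1],a[0]),"len",np.ptp(s),"wid",np.ptp(t),"midext",mu+a*(s.max()+s.min())/2, "ends",mu+a*s.min(),mu+a*s.max())
    for x in np.arange(s.min(),s.max(),.015):
        k=abs(s-x-.0075)<.0075; print("  ",round(x-s.min(),3),np.round([t[k].min(),t[k].max(),t[k].mean()],4))
    cv2.drawContours(im,cv2.findContours(m,0,1)[0],-1,(0,255,0),1)
cv2.imwrite("pics/m.png",cv2.resize(im[200:300,140:460],None,fx=2.5,fy=2.5,interpolation=0))
cv2.imwrite("pics/hold.png",cv2.resize(ctrl.camera("top")["pixels"][215:280,340:450],None,fx=7,fy=7))
cv2.imwrite("pics/hold2.png",cv2.resize(ctrl.camera("scene")["pixels"][240:340,310:450],None,fx=5.5,fy=5.5))
E
```

```text
[ 18  76 217] [ 17  75 223] [ 18  75 224] [108 155 227]
wood 1358 axis [ 0.11773086 -0.99304554] yaw -1.452791789675434 len 0.18209528436818365 wid 0.06304823824045039 midext [0.44207427 0.27973613] ends [0.43135515 0.37015059] [0.45279338 0.18932168]
   0.0 [-0.0124  0.0136  0.0004]
   0.015 [-0.0142  0.0139 -0.0004]
   0.03 [-0.0138  0.014  -0.0002]
   0.045 [-0.0138  0.0143  0.0001]
   0.06 [-0.0142  0.0147  0.0003]
   0.075 [-0.0305  0.0308 -0.    ]
   0.09 [-0.0312  0.0315  0.0001]
   0.105 [-0.0312  0.0315  0.0001]
   0.12 [-0.0312  0.0315  0.    ]
   0.135 [-0.0316  0.0308 -0.0004]
   0.15 [-0.0308  0.0315  0.    ]
   0.165 [-0.0305  0.0315  0.0004]
   0.18 [-0.0283  0.0272 -0.0021]
blue 1124 axis [ 0.52571775 -0.85065907] yaw -1.0172376764631845 len 0.16044040227690326 wid 0.062329360107876694 midext [0.45490865 0.03155549] ends [0.41273547 0.09979553] [ 0.49708183 -0.03668455]
   0.0 [-0.0139  0.0133 -0.0003]
   0.015 [-0.0137  0.0142  0.0004]
   0.03 [-0.0142  0.0137 -0.0003]
   0.045 [-0.0141  0.0139 -0.0002]
   0.06 [-0.0139  0.0141  0.0003]
   0.075 [-0.0304  0.0297 -0.0002]
   0.09 [-0.031   0.0312  0.    ]
   0.105 [-0.0308  0.0308 -0.0001]
   0.12 [-0.0306  0.0309  0.0002]
   0.135 [-0.0311  0.0311 -0.0001]
   0.15 [-0.031   0.0312  0.0001]
pile 852 axis [ 0.11652234 -0.99318807] yaw -1.4540086821258023 len 0.17960366642536574 wid 0.06052639806528007 midext [ 0.45633976 -0.2088675 ] ends [ 0.44587584 -0.11967739] [ 0.46680368 -0.29805761]
   0.0 [-0.0138  0.0117 -0.0013]
   0.015 [-0.0148  0.0134 -0.0003]
   0.03 [-0.0145  0.0138 -0.0002]
   0.045 [-0.0144  0.0142 -0.    ]
   0.06 [-0.014   0.0139 -0.0001]
   0.075 [-0.0283  0.0289  0.0007]
   0.09 [-0.0283  0.03    0.0009]
   0.105 [-0.0279  0.0304 -0.0002]
   0.12 [-0.0275  0.0315  0.0001]
   0.135 [-0.0271  0.0311  0.0003]
   0.15 [-0.0268  0.0322  0.0007]
   0.165 [-0.0264  0.0319 -0.0045]
```

View pics/m.png

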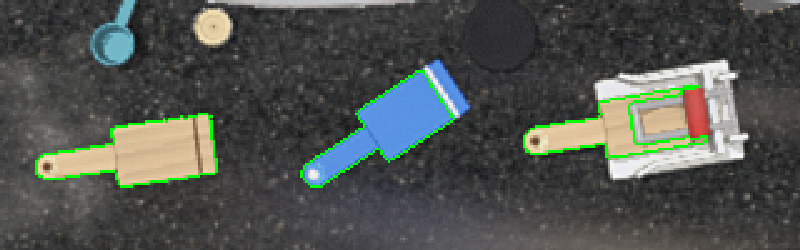

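View pics/hold.png

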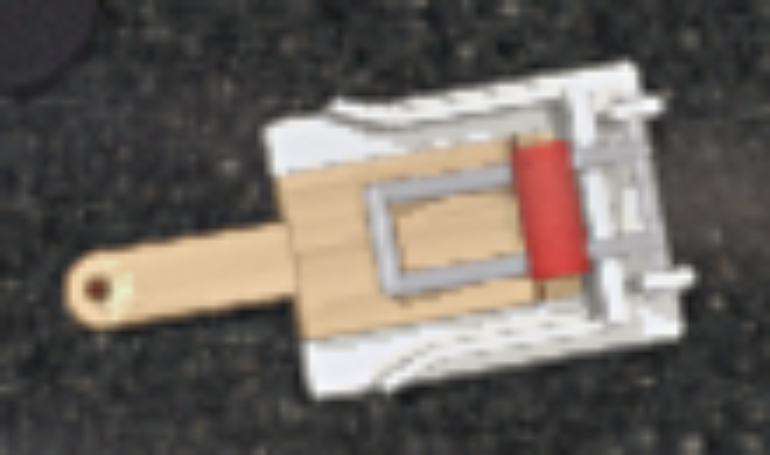

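View pics/hold2.png

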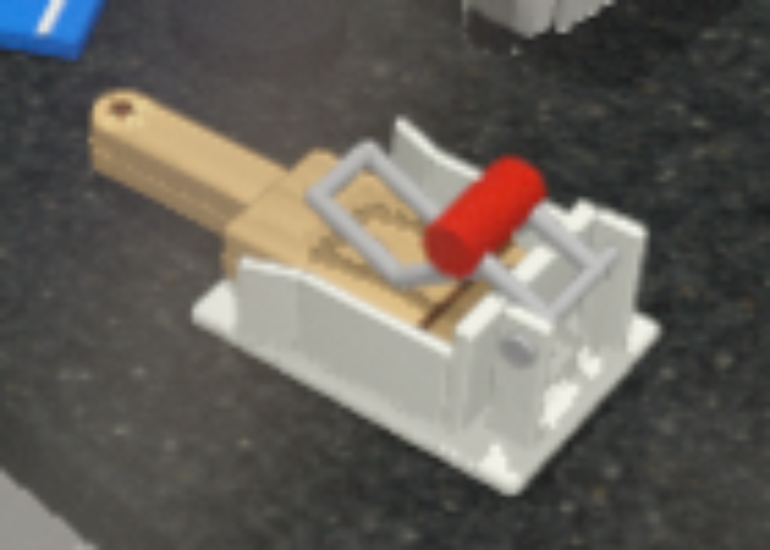

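Run:
```python
from station import ctrl
from h import *
c=ctrl.camera("top")
m=blob(c,(8,50,90),(25,200,255),(340,225,440,280)); P=topgrid(c,m,.032)
a=np.array([.1165,-.9932]);a/=np.linalg.norm(a);n=np.array([-a[1],a[0]])
s=P@a;t=P@n;s0=s.min()
for lo,hi in((.012,.076),(.012,.06)):
    x=[];y=[]
    for q in np.arange(lo,hi,.004):
        k=abs(s-s0-q-.002)<.002; x.append(q+.002); y.append((t[k].max()+t[k].min())/2)
    f=np.polyfit(x,y,1); yaw=np.arctan2(a[1],a[0])+np.arctan(f[0])
    b=np.array([np.cos(yaw),np.sin(yaw)]); e=a*s0+n*f[1]
    print("handle yaw",yaw,"end",e,"stop from handle end",e+.18*b)
off=np.array([340,215])
g=lambda p,z:ray(c,(np.array(p)+.5)/7+off-.5,z)[:2]
def rep(nm,p,q,z):
    A,B=g(p,z),g(q,z);d=B-A;print(nm,A,B,"yaw",np.arctan2(d[1],d[0]),"len",np.linalg.norm(d))
rep("base lower edge",(320,398),(685,338),.004)
rep("base near edge",(312,396),(265,125),.004)
rep("blade near edge",(303,338),(277,175),.032)
rep("base far edge",(685,338),(632,62),.004)
# red weight
r=np.concatenate([cv2.inRange(cv2.cvtColor(c["pixels"],40),(0,150,90),(6,255,255))[None]])[0]
r[:,450:]=0; r[:,:380]=0;r[:200]=0;r[300:]=0
print("red",axis(topgrid(c,r,.055)))
```

```text
handle yaw -1.4456851996964943 end [ 0.44540558 -0.11973265] stop from handle end [ 0.46786688 -0.29832574]
handle yaw -1.4414116167564404 end [ 0.44526853 -0.11974873] stop from handle end [ 0.46849285 -0.29824419]
base lower edge [ 0.40676404 -0.21127866] [ 0.42522909 -0.34253108] yaw -1.4310300197029442 len 0.13254491584038847
base near edge [ 0.40754567 -0.20843761] [ 0.50544418 -0.19455158] yaw 0.1409011895551488 len 0.09887841474085299
blade near edge [ 0.42758619 -0.20321828] [ 0.48530552 -0.19582964] yaw 0.12731744375690687 len 0.058190320026725535
base far edge [ 0.42522909 -0.34253108] [ 0.52503849 -0.32726763] yaw 0.15175033635850094 len 0.10096974463448853
red (array([ 0.46865452, -0.28781314]), array([-0.9940655 , -0.10878322]))
```

```bash
cat >> h.py <<'E'
def go(st,xyz,yaw):
    """tool-axis offset to target (cm); turn(deg) so tool x lies along +-yaw"""
    T=R.from_rotvec(st["ee_rot"]).as_matrix(); d=T.T@(np.array(xyz)-st["ee_pos"])*100
    tx=T[:,0]; cur=np.arctan2(tx[1],tx[0]); 
    dw=(yaw-cur+np.pi/2)%np.pi-np.pi/2
    print("pos",np.round(st["ee_pos"],4),"toolx",np.round(T[:,0],3),"tooly",np.round(T[:,1],3),"toolz",np.round(T[:,2],3))
    print("shift cm",np.round(d,2),"turn about tool z deg",round(-np.degrees(dw),2),"q6",st["qpos"][5],"F",np.round(st["ft_force"],2),"w",round(st["width"],4),"t",st["t"])
E
python3 - <<'E'
from station import ctrl
from h import *
go(ctrl.sense(),(.4367,.3247,.10),-1.453)
E
```

```text
pos [0.172  0.5485 0.2078] toolx [-0.954  0.299  0.   ] tooly [ 0.299  0.954 -0.001] toolz [-0. -0. -1.]
shift cm [-31.96 -13.43  10.78] turn about tool z deg 65.84 q6 -0.07347010635736252 F [ 0.16 -0.29 -0.05] w 0.0855 t 0.35
```

```bash
python3 -m creep '[[-4,-1.68,0,0,0],[-4,-1.68,0,0,0],[-4,-1.68,0,0,0],[-4,-1.68,0,0,0],[-4,-1.68,0,0,0],[-4,-1.68,0,0,0],[-4,-1.68,0,0,0],[-4,-1.68,0,0,0],[0,0,0,7,0],[0,0,0,7,0],[0,0,0,7,0],[0,0,0,7,0],[0,0,0,7,0],[0,0,0,7,0],[0,0,0,7,0],[0,0,0,7,0],[0,0,0,7,0],[0,0,0,0,0]]' 40
python3 - <<'E'
from station import ctrl
from h import *
go(ctrl.sense(),(.4367,.3247,.08),-1.453)
E
```

```text
t: 1.85
ee_pos: [0.4381, 0.3275, 0.2068]
ee_rot: [2.046, 2.384, 0.008]
ft_force: [0.1, 0.2, -0.2]
width: 0.0423
pos [0.4381 0.3275 0.2068] toolx [-0.152  0.988  0.003] tooly [0.988 0.152 0.004] toolz [ 0.004  0.004 -1.   ]
shift cm [-0.3  -0.23 12.68] turn about tool z deg 1.99 q6 0.41111563219509367 F [ 0.14  0.16 -0.15] w 0.0423 t 1.85
```

```bash
python3 -m creep '[[-0.3,-0.23,3,2,0],[0,0,3,0,0],[0,0,3,0,0],[0,0,3,0,0],[0,0,3,0,0],[0,0,0,0,0],[0,0,0,0,0]]'
python3 - <<'E'
from station import ctrl
from h import *
go(ctrl.sense(),(.4367,.3247,.003),-1.453)
for n in("wrist","scene"): cv2.imwrite(f"pics/{n}1.png",ctrl.camera(n)["pixels"])
E
```

```text
t: 2.43
ee_pos: [0.4418, 0.328, 0.0562]
ee_rot: [2.058, 2.368, 0.027]
ft_force: [0.2, 0.4, 0.2]
width: 0.0427
pos [0.4418 0.328  0.0562] toolx [-0.139  0.99   0.008] tooly [0.99  0.139 0.015] toolz [ 0.014  0.01  -1.   ]
shift cm [-0.3  -0.64  5.3 ] turn about tool z deg 1.26 q6 0.4203662600683812 F [0.2  0.41 0.16] w 0.0427 t 2.4333
```

View pics/wrist1.png

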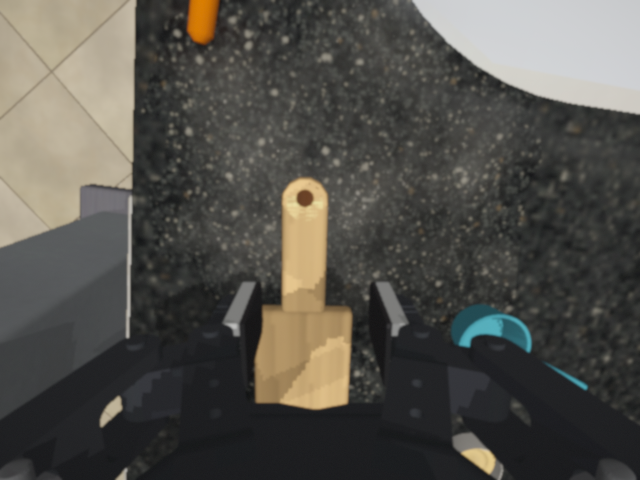

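```bash
python3 -m creep '[[-0.3,-0.64,0,1.2,0],[0,0,1,0,0],[0,0,1,0,0],[0,0,1,0,0],[0,0,0,0,0],[0,0,0,0,0]]'
python3 - <<'E'
from station import ctrl
from h import *
go(ctrl.sense(),(.4367,.3247,.003),-1.453)
E
```

```text
t: 3.03
ee_pos: [0.4416, 0.3279, 0.0325]
ee_rot: [2.081, 2.342, 0.053]
ft_force: [-0.8, -0.2, 0.7]
width: 0.0428
pos [0.4416 0.3279 0.0325] toolx [-0.118  0.993  0.016] tooly [0.993 0.117 0.031] toolz [ 0.029  0.02  -0.999]
shift cm [-0.31 -0.62  2.93] turn about tool z deg 0.02 q6 0.442012057299572 F [-0.82 -0.24  0.7 ] w 0.0428 t 3.0333
```

```bash
python3 -m creep '[[0,0,0,0,0],[0,0,0,0,0],[0,0,0,0,0],[0,0,0,0,0]]'
python3 - <<'E'
from station import ctrl
from h import *
s=ctrl.sense();go(s,(.4367,.3247,.003),-1.453);print(s["tau"],s["qpos"])
E
python3 -m creep '[[-0.3,-0.6,0,0,0]]'
python3 - <<'E'
from station import ctrl
from h import *
s=ctrl.sense();go(s,(.4367,.3247,.003),-1.453);print(s["joint_velocities"])
cv2.imwrite(f"pics/scene2.png",ctrl.camera("scene")["pixels"][100:260,120:340])
s=ctrl.sense();go(s,(.4367,.3247,.003),-1.453)
E
```

```text
t: 3.37
ee_pos: [0.4424, 0.3284, 0.0337]
ee_rot: [2.08, 2.341, 0.056]
ft_force: [0.3, -0.2, 0.8]
width: 0.0428
pos [0.4424 0.3284 0.0337] toolx [-0.118  0.993  0.017] tooly [0.993 0.118 0.033] toolz [ 0.031  0.021 -0.999]
shift cm [-0.35 -0.71  3.04] turn about tool z deg 0.04 q6 0.4418149624429899 F [ 0.33 -0.18  0.76] w 0.0428 t 3.3667
[ 3.97769436e-04 -4.65337265e+01 -1.71845949e+01  5.57041378e-03
 -2.20691515e-01 -5.77104947e-05] [5.61017296e-01 4.47475546e-01 1.80445901e+00 1.58987269e-03
 8.52436833e-01 4.41814962e-01]
t: 3.45
ee_pos: [0.4385, 0.3257, 0.034]
ee_rot: [2.079, 2.341, 0.061]
ft_force: [-0.4, 0.0, 1.0]
width: 0.0427
pos [0.4385 0.3257 0.034 ] toolx [-0.118  0.993  0.018] tooly [0.992 0.117 0.036] toolz [ 0.034  0.022 -0.999]
shift cm [-0.14 -0.3   3.09] turn about tool z deg 0.04 q6 0.4414735056980434 F [-0.39  0.    1.02] w 0.0427 t 3.45
[-2.67653622e-03 -9.31868854e-02  2.03960539e-01  7.50943218e-06
 -9.53204536e-02 -5.45322644e-03]
pos [0.4356 0.324  0.0335] toolx [-0.118  0.993  0.017] tooly [0.993 0.118 0.032] toolz [ 0.03   0.02  -0.999]
shift cm [0.01 0.02 3.05] turn about tool z deg 0.04 q6 0.4414584798230983 F [-1.01 -1.26 -0.89] w 0.0425 t 3.5
```

```bash
python3 -m creep '[[0,0,2.5,0,0]]'
python3 - <<'E'
from station import ctrl
from h import *
cv2.imwrite(f"pics/wrist3.png",ctrl.camera("wrist")["pixels"])
s=ctrl.sense();go(s,(.4367,.3247,.003),-1.453)
cv2.imwrite(f"pics/scene3.png",cv2.resize(ctrl.camera("scene")["pixels"][150:250,160:300],None,fx=5,fy=5))
s=ctrl.sense();go(s,(.4367,.3247,.003),-1.453)
E
```

```text
t: 3.58
ee_pos: [0.4388, 0.3261, 0.012]
ee_rot: [2.078, 2.34, 0.067]
ft_force: [0.3, 1.3, -0.9]
width: 0.0423
pos [0.4351 0.3236 0.0061] toolx [-0.118  0.993  0.016] tooly [0.993 0.118 0.03 ] toolz [ 0.028  0.019 -0.999]
shift cm [0.08 0.17 0.31] turn about tool z deg 0.04 q6 0.4413839185593885 F [-0.44 -0.66 -2.68] w 0.043 t 3.6333
pos [0.4338 0.3229 0.0065] toolx [-0.118  0.993  0.014] tooly [0.993 0.118 0.027] toolz [ 0.025  0.017 -1.   ]
shift cm [0.14 0.3  0.36] turn about tool z deg 0.04 q6 0.4414079692167805 F [-1.03 -1.34  0.95] w 0.0425 t 3.6833
```

View pics/wrist3.png

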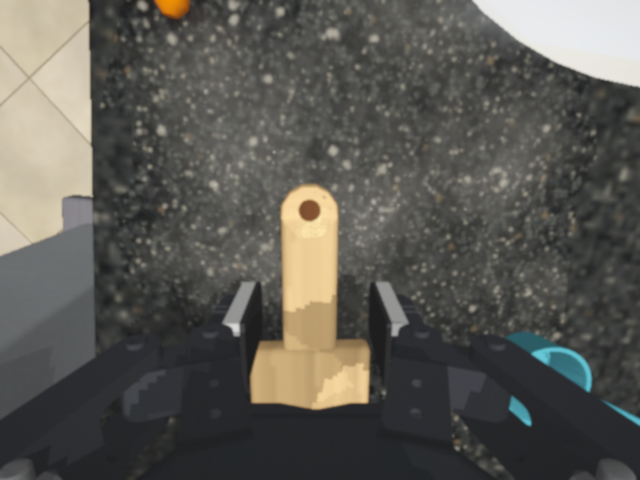

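View pics/scene3.png

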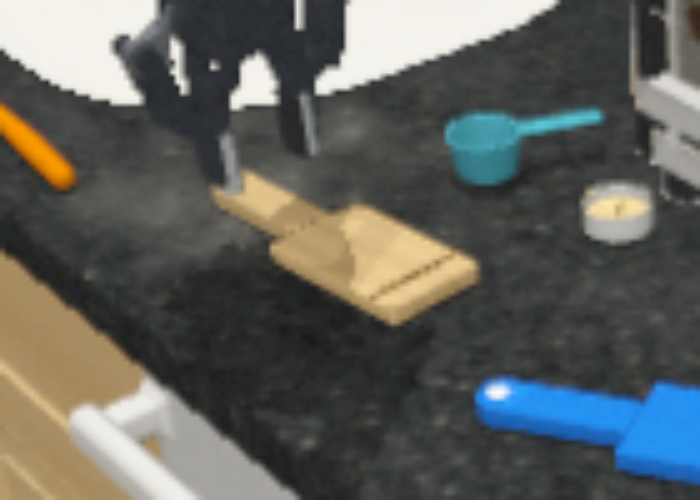

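Run:
```python
from station import ctrl
from h import *
c=ctrl.camera("scene");s=ctrl.sense();go(s,(.4367,.3247,.003),-1.453)
T=R.from_rotvec(s["ee_rot"]).as_matrix()
f=lambda p:((proj(c,p)-[160,150])*5).round()
print("tips",[f(s["ee_pos"]+T@[0,y,-.003]) for y in(-.021,.021,-.03,.03)],"handle end",f((.4315,.369,.012)),"x=-45",f((.4367,.3247,.012)),"tip",f((.4528,.19,.012)))
w=ctrl.camera("wrist"); print("wrist",[proj(w,s["ee_pos"]+T@[0,y,-.003]).round() for y in(-.021,.021)],proj(w,(.4315,.369,.012)),proj(w,(.4367,.3247,.012)),proj(w,(.441,.29,.012)))
```

```text
pos [0.4345 0.3232 0.0074] toolx [-0.118  0.993  0.015] tooly [0.993 0.118 0.028] toolz [ 0.026  0.018 -0.999]
shift cm [0.11 0.23 0.45] turn about tool z deg 0.04 q6 0.4413651588295352 F [-0.18 -0.39 -0.4 ] w 0.0427 t 3.7333
tips [array([235., 217.]), array([297., 186.]), array([222., 224.]), array([309., 180.])] handle end [218. 171.] x=-45 [268. 197.] tip [434. 282.]
wrist [array([270., 282.]), array([362., 282.])] [322.18456963 181.89390062] [321.6588808  280.47037208] [321.76330548 349.38195917]
```

```bash
python3 -m creep '[[0,0,0.5,0,0]]'
python3 - <<'E'
from station import ctrl
from h import *
ctrl.camera("wrist");s=ctrl.sense();go(s,(.4367,.3247,.003),-1.453)
E
```

```text
t: 3.87
ee_pos: [0.4364, 0.3245, 0.0043]
ee_rot: [2.08, 2.342, 0.055]
ft_force: [0.6, -0.2, -1.5]
width: 0.0431
pos [0.4357 0.324  0.0032] toolx [-0.118  0.993  0.016] tooly [0.993 0.118 0.03 ] toolz [ 0.028  0.019 -0.999]
shift cm [0.05 0.11 0.02] turn about tool z deg 0.04 q6 0.44135331193201927 F [-0.14 -0.01 -0.05] w 0.0429 t 3.9167
```

```bash
python3 -m creep '[[0,0,0.03,0,1],[0,0,0.03,0,1],[0,0,0.03,0,1],[0,0,0.03,0,1],[0,0,0.03,0,1],[0,0,0.03,0,1]]' 50
python3 - <<'E'
from station import ctrl
from h import *
cv2.imwrite(f"pics/wrist4.png",ctrl.camera("wrist")["pixels"]);s=ctrl.sense();go(s,(.4367,.3247,.003),-1.453)
E
```

```text
t: 4.42
ee_pos: [0.4368, 0.3248, 0.003]
ee_rot: [2.08, 2.342, 0.056]
ft_force: [0.0, 0.3, -0.7]
width: 0.0002
pos [0.4368 0.3248 0.0029] toolx [-0.118  0.993  0.017] tooly [0.993 0.118 0.033] toolz [ 0.031  0.021 -0.999]
shift cm [-0.01 -0.01 -0.01] turn about tool z deg 0.04 q6 0.44136402723813356 F [-0.02 -0.1   0.43] w -0.0002 t 4.4667
```

View pics/wrist4.png

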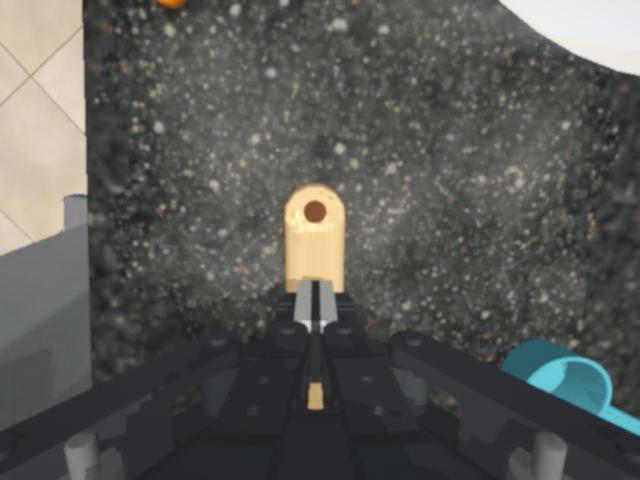

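Run:
```python
from station import ctrl
from h import *
c=ctrl.camera("scene");s=ctrl.sense()
T=R.from_rotvec(s["ee_rot"]).as_matrix()
im=cv2.resize(c["pixels"][130:250,140:300],None,fx=5,fy=5,interpolation=cv2.INTER_CUBIC)
p=((proj(c,s["ee_pos"])-[140,130])*5);print(p, s["qpos"], s["ee_pos"])
cv2.circle(im,tuple(int(v) for v in p),4,(0,0,255),1)
cv2.imwrite(f"pics/scene5.png",im)
t=ctrl.camera("top");im=cv2.resize(t["pixels"][200:320,110:270],None,fx=5,fy=5,interpolation=cv2.INTER_CUBIC)
p=((proj(t,s["ee_pos"])-[110,200])*5);print(p)
cv2.circle(im,tuple(int(v) for v in p),4,(0,0,255),1)
cv2.imwrite(f"pics/top5.png",im)
```

```text
[370.53013053 311.22722196] [5.60863803e-01 4.86250312e-01 1.84683405e+00 1.67559112e-03
 7.71605253e-01 4.41373684e-01] [0.43675557 0.32472877 0.00285934]
[313.67711028 322.20270043]
```

View pics/scene5.png

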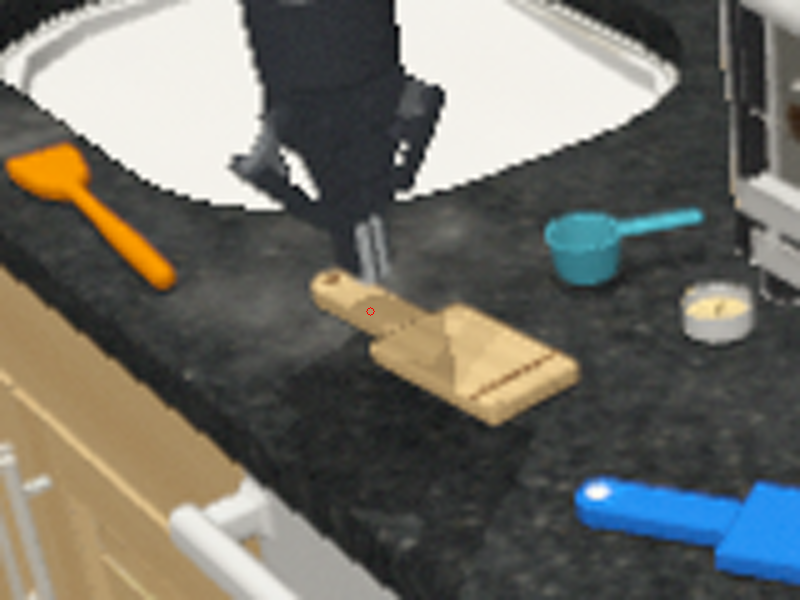

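View pics/top5.png

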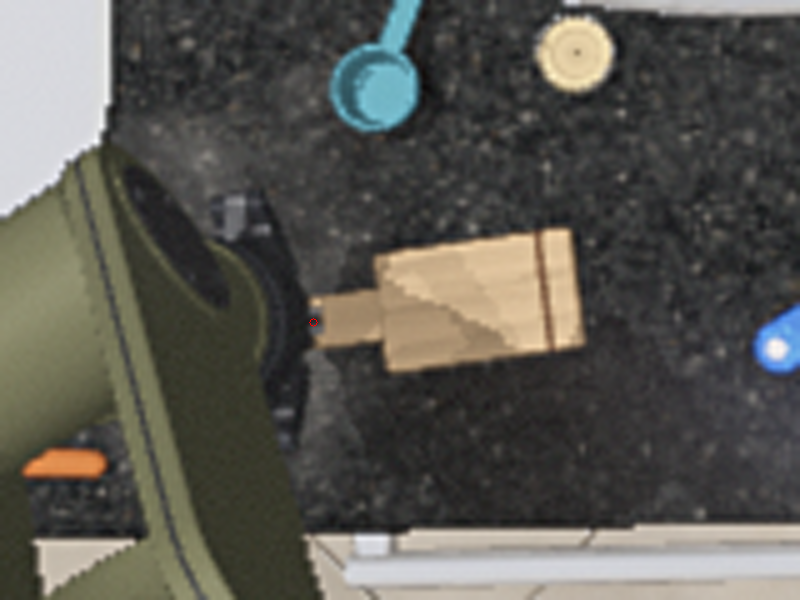

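Run:
```python
from station import ctrl
from h import *
w=ctrl.camera("wrist");s=ctrl.sense();print(w["eye"],s["ee_pos"])
m=blob(w,(8,50,90),(25,200,255),(270,170,360,295))
b=np.array([.118,-.993]);n=np.array([.993,.118])
for v in (200,215,230,245,260,275,285):
    u=np.nonzero(m[v])[0]; 
    print(v,u.min(),u.max(),[round(float(np.linalg.norm(ray(w,(u.max()+.5,v),z)-ray(w,(u.min()-.5,v),z))),4) for z in(.012,.0,-.01)],ray(w,((u.min()+u.max())/2,v),.012).round(4))
v=np.nonzero(m.sum(1))[0].min();print("end",v,ray(w,(315,v),.012))
t=ctrl.camera("top")
```

```text
[0.42360541 0.3867473  0.1702431 ] [0.43667754 0.3246769  0.00280741]
200 287 342 [0.0234, 0.0252, 0.0267] [0.4312 0.363  0.012 ]
215 284 345 [0.0262, 0.0282, 0.0298] [0.4319 0.3567 0.012 ]
230 284 345 [0.0265, 0.0285, 0.0301] [0.4327 0.3502 0.012 ]
245 284 345 [0.0267, 0.0287, 0.0304] [0.4335 0.3436 0.012 ]
260 285 345 [0.0266, 0.0286, 0.0303] [0.4345 0.3369 0.012 ]
275 285 344 [0.0264, 0.0284, 0.0301] [0.4351 0.3301 0.012 ]
285 285 344 [0.0266, 0.0286, 0.0303] [0.4356 0.3254 0.012 ]
end 183 [0.43055187 0.37009164 0.012     ]
```

Run:
```python
from station import ctrl
from h import *
w=ctrl.camera("wrist");s=ctrl.sense();T=R.from_rotvec(s["ee_rot"]).as_matrix()
for d in(0,-.005,-.01,-.015,-.02,-.03): print(d,proj(w,s["ee_pos"]+T@[0,0,d]),proj(w,s["ee_pos"]+T@[.011,0,d]),proj(w,s["ee_pos"]+T@[.0,0.01,d]))
cv2.imwrite("pics/wz.png",cv2.resize(w["pixels"][260:360,255:375],None,fx=6,fy=6,interpolation=cv2.INTER_CUBIC))
print(s["width"],s["ft_force"],s["wrist_torque"])
```

```text
0 [316.05864706 279.39647533] [316.06297318 256.97745067] [337.49224927 279.39601496]
-0.005 [316.07221346 283.48183593] [316.07689139 260.49615076] [338.10348871 283.48162525]
-0.01 [316.08655809 287.80155563] [316.09162192 264.22021229] [338.74979459 287.80162445]
-0.015 [316.10174992 292.37639616] [316.107238   268.16815388] [339.43427361 292.37677836]
-0.02 [316.11786627 297.22964623] [316.12382197 272.36078974] [340.16041067 297.23038041]
-0.03 [316.153232   307.87962092] [316.1602773  281.57715417] [341.75385677 307.88119793]
-0.000253147544028423 [ 0.05131817 -0.24736289 -0.12645623] [-0.00737796 -0.02356385  0.01296297]
```

View pics/wz.png

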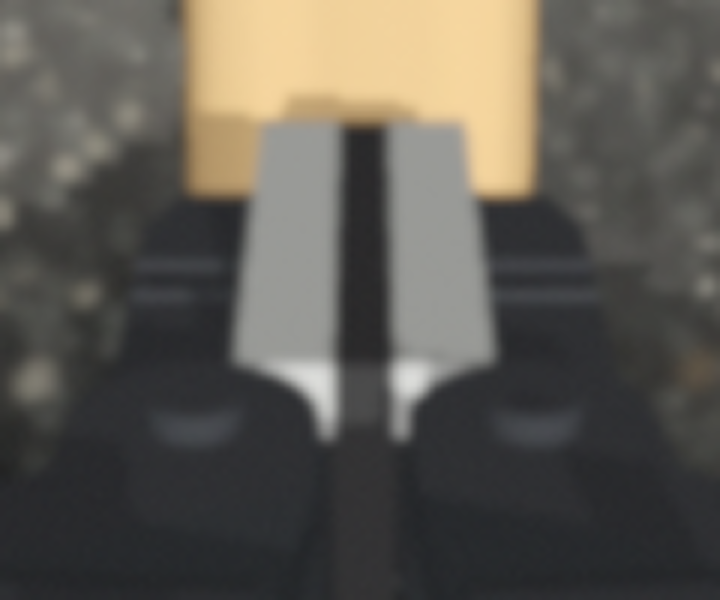

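Run:
```python
from station import ctrl
from h import *
c=ctrl.camera("scene");s=ctrl.sense();T=R.from_rotvec(s["ee_rot"]).as_matrix()
for d in(0,-.01,-.02,-.03,-.04): print(d,[((proj(c,s["ee_pos"]+T@[x,0,d])-[170,160])*8).round() for x in(0,-.011,.011)])
for p in [(.4367,.3247,.012),(.4315,.3700,.012),(.4528,.1893,.012),(.4528,.1893,.0)]: print(p,((proj(c,p)-[170,160])*8).round())
cv2.imwrite("pics/sz.png",cv2.resize(c["pixels"][160:230,170:270],None,fx=8,fy=8,interpolation=cv2.INTER_CUBIC))
```

```text
0 [array([353., 258.]), array([373., 269.]), array([333., 247.])]
-0.01 [array([348., 233.]), array([369., 244.]), array([328., 223.])]
-0.02 [array([343., 208.]), array([364., 219.]), array([323., 197.])]
-0.03 [array([339., 183.]), array([359., 193.]), array([318., 172.])]
-0.04 [array([334., 157.]), array([355., 168.]), array([313., 146.])]
(0.4367, 0.3247, 0.012) [349. 235.]
(0.4315, 0.37, 0.012) [267. 192.]
(0.4528, 0.1893, 0.012) [616. 372.]
(0.4528, 0.1893, 0.0) [619. 404.]
```

View pics/sz.png

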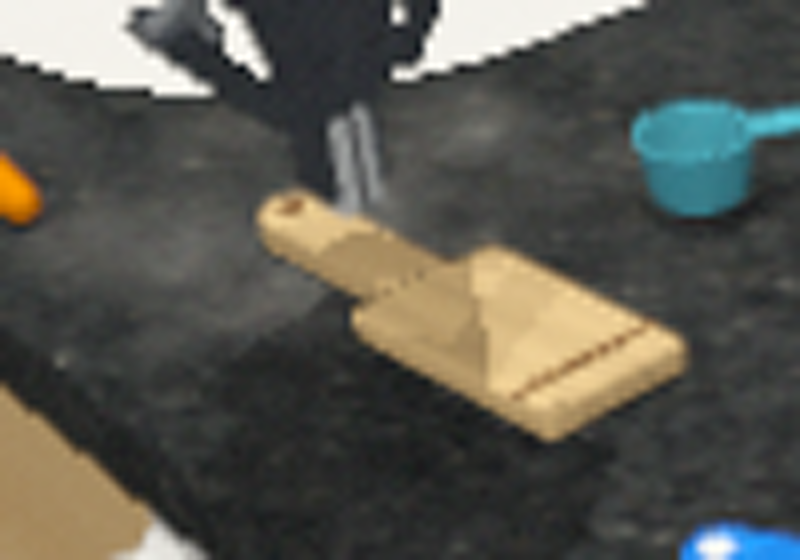

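```bash
python3 -m creep '[[0,0,0.03,0,0],[0,0,0.03,0,0],[0,0,0.03,0,0],[0,0,0.03,0,0],[0,0,0.4,0,0]]'
python3 - <<'E'
from station import ctrl
from h import *
c=ctrl.camera("scene");cv2.imwrite("pics/sz2.png",cv2.resize(c["pixels"][160:230,170:270],None,fx=8,fy=8,interpolation=cv2.INTER_CUBIC))
s=ctrl.sense();go(s,(.4367,.3247,.003),-1.453)
E
```

```text
t: 5.18
ee_pos: [0.4373, 0.3251, -0.0022]
ee_rot: [2.08, 2.341, 0.058]
ft_force: [-0.5, 0.0, -0.3]
width: 0.0429
pos [ 0.4367  0.3247 -0.0031] toolx [-0.118  0.993  0.017] tooly [0.993 0.118 0.032] toolz [ 0.03   0.02  -0.999]
shift cm [ 0.01  0.02 -0.61] turn about tool z deg 0.04 q6 0.4413694874141559 F [ 0.64 -0.43  0.67] w 0.0426 t 5.2333
```

View pics/sz2.png

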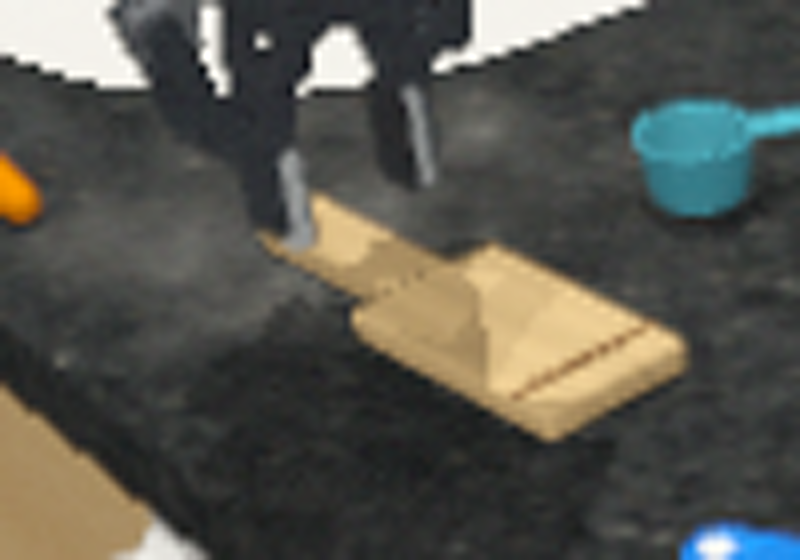

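```bash
python3 -m creep '[[0,0,0.6,0,0],[0,0,0.03,0,0]]'; python3 -m creep '[[0,0,0.5,0,0],[0,0,0.03,0,0]]'
python3 - <<'E'
from station import ctrl
from h import *
c=ctrl.camera("scene");cv2.imwrite("pics/sz3.png",cv2.resize(c["pixels"][160:230,170:270],None,fx=8,fy=8,interpolation=cv2.INTER_CUBIC))
s=ctrl.sense();go(s,(.4367,.3247,.003),-1.453)
E
```

```text
t: 5.4
ee_pos: [0.4368, 0.3247, -0.0103]
ee_rot: [2.08, 2.342, 0.055]
ft_force: [0.6, 0.3, 0.7]
width: 0.0428
t: 5.57
ee_pos: [0.4366, 0.3247, -0.0166]
ee_rot: [2.08, 2.342, 0.053]
ft_force: [-0.1, 0.3, 0.1]
width: 0.0425
pos [ 0.4368  0.3248 -0.0163] toolx [-0.118  0.993  0.016] tooly [0.993 0.118 0.032] toolz [ 0.029  0.02  -0.999]
shift cm [ 0.02  0.05 -1.93] turn about tool z deg 0.04 q6 0.44128618379595963 F [-0.19 -0.61 -0.4 ] w 0.0425 t 5.6167
```

View pics/sz3.png

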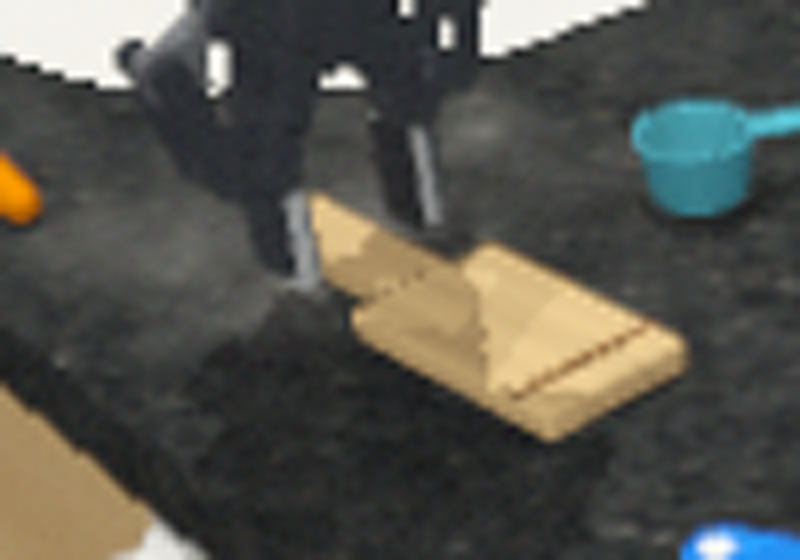

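```bash
python3 - <<'E'
from station import ctrl
from h import *
c=ctrl.camera("scene")
for z in(0,.005,.01):
  print(z,[((proj(c,p+(z,))-[170,160])*8).round() for p in[(.4156,.3222),(.417,.311),(.414,.334),(.459,.316)]])
E
python3 -m creep '[[0,0,0.25,0,0],[0,0,0.03,0,0]]'
python3 - <<'E'
from station import ctrl
from h import *
c=ctrl.camera("scene");s=ctrl.sense();go(s,(.4367,.3247,.003),-1.453)
E
```

```text
0 [array([304., 289.]), array([325., 300.]), array([282., 278.]), array([423., 252.])]
0.005 [array([302., 277.]), array([323., 288.]), array([280., 265.]), array([421., 240.])]
0.01 [array([299., 264.]), array([320., 275.]), array([277., 253.]), array([420., 227.])]
t: 5.83
ee_pos: [0.4374, 0.3251, -0.0189]
ee_rot: [2.08, 2.342, 0.055]
ft_force: [0.6, 0.2, -0.6]
width: 0.0424
pos [ 0.4375  0.3252 -0.0187] toolx [-0.118  0.993  0.017] tooly [0.993 0.118 0.033] toolz [ 0.031  0.021 -0.999]
shift cm [-0.01 -0.02 -2.18] turn about tool z deg 0.04 q6 0.4413024333340452 F [-0.57 -0.07  0.2 ] w 0.0425 t 5.8833
```

```bash
python3 -m creep '[[0,0,0.2,0,0],[0,0,0.03,0,0]]';  python3 -m creep '[[0,0,0.2,0,0],[0,0,0.03,0,0]]'
python3 - <<'E'
from station import ctrl
from h import *
c=ctrl.camera("scene");s=ctrl.sense();go(s,(.4367,.3247,.003),-1.453)
cv2.imwrite("pics/sz4.png",cv2.resize(c["pixels"][160:230,170:270],None,fx=8,fy=8,interpolation=cv2.INTER_CUBIC))
E
```

```text
t: 6.05
ee_pos: [0.4378, 0.3254, -0.021]
ee_rot: [2.08, 2.341, 0.057]
ft_force: [-0.4, -0.7, -0.4]
width: 0.0431
t: 6.22
ee_pos: [0.438, 0.3256, -0.0233]
ee_rot: [2.08, 2.341, 0.057]
ft_force: [0.3, -0.2, -0.5]
width: 0.0428
pos [ 0.4381  0.3256 -0.0233] toolx [-0.118  0.993  0.017] tooly [0.992 0.118 0.034] toolz [ 0.031  0.021 -0.999]
shift cm [-0.03 -0.06 -2.63] turn about tool z deg 0.04 q6 0.44125297470667724 F [ 0.28 -0.89  0.45] w 0.0427 t 6.2667
```

View pics/sz4.png

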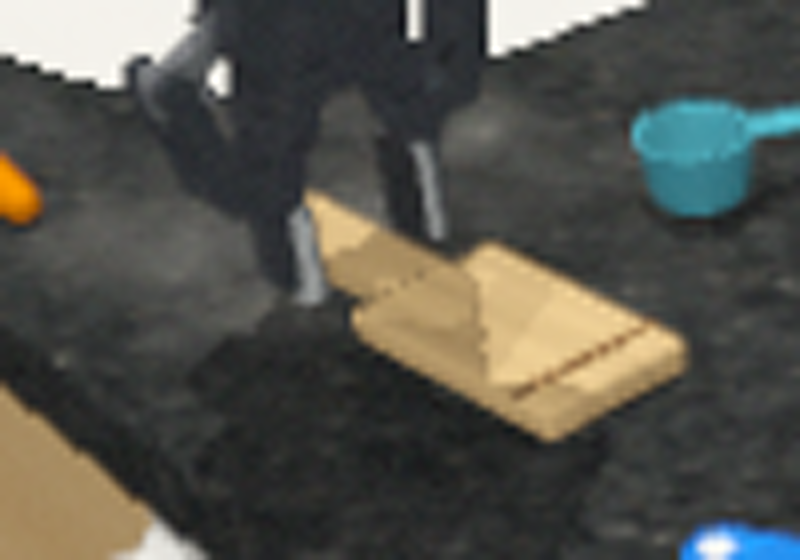

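```bash
python3 -m creep '[[0,-0.15,0.03,0,0.3],[0,0,0.03,0,0.5],[0,0,0.03,0,1],[0,0,0.03,0,1],[0,0,0.03,0,1]]' 50
python3 - <<'E'
from station import ctrl
from h import *
c=ctrl.camera("scene");s=ctrl.sense();go(s,(.4367,.3247,.003),-1.453)
cv2.imwrite("pics/sz5.png",cv2.resize(c["pixels"][160:230,170:270],None,fx=8,fy=8,interpolation=cv2.INTER_CUBIC))
E
```

```text
t: 6.68
ee_pos: [0.4316, 0.3251, -0.0226]
ee_rot: [2.085, 2.343, 0.05]
ft_force: [0.1, -0.8, 0.4]
width: 0.0243
pos [ 0.4316  0.3251 -0.0227] toolx [-0.116  0.993  0.018] tooly [0.993 0.116 0.027] toolz [ 0.025  0.021 -0.999]
shift cm [-0.06  0.57 -2.55] turn about tool z deg -0.06 q6 0.4428647051440652 F [-0.98 -0.05  1.59] w 0.0244 t 6.7333
```

View pics/sz5.png

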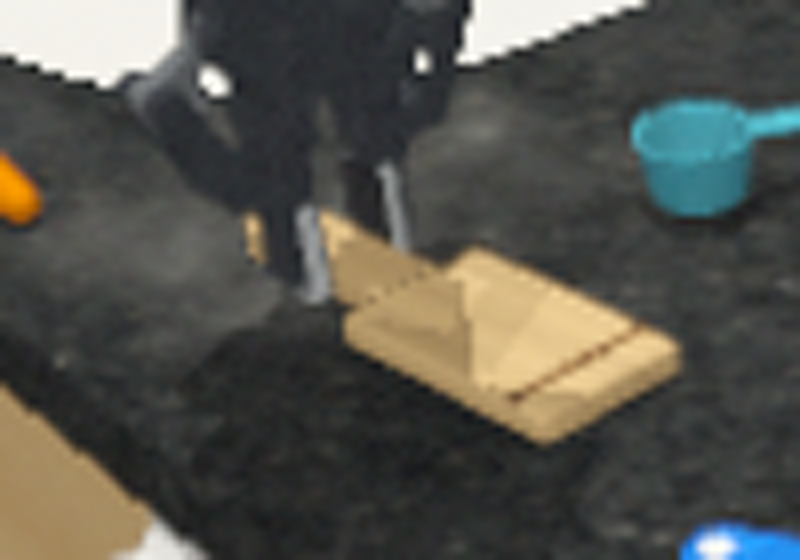

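```bash
python3 -m creep '[[0,0,0,0,0.2],[0,0,0,0,0.2],[0,0,-0.2,0,0.2],[0,0,0,0,0.2],[0,0,0.03,0,1],[0,0,0.03,0,1],[0,0,0.03,0,1],[0,0,0.03,0,1]]' 60
python3 - <<'E'
from station import ctrl
from h import *
c=ctrl.camera("scene");s=ctrl.sense();go(s,(.4367,.3247,.003),-1.453)
cv2.imwrite("pics/sz6.png",cv2.resize(c["pixels"][160:230,170:270],None,fx=8,fy=8,interpolation=cv2.INTER_CUBIC))
E
```

```text
t: 7.4
ee_pos: [0.4324, 0.3251, -0.021]
ee_rot: [2.084, 2.343, 0.051]
ft_force: [-1.0, -0.3, 6.0]
width: 0.0241
pos [ 0.4324  0.325  -0.021 ] toolx [-0.117  0.993  0.018] tooly [0.993 0.116 0.028] toolz [ 0.025  0.021 -0.999]
shift cm [-0.04  0.49 -2.39] turn about tool z deg -0.05 q6 0.44243814495098316 F [-1.18  0.64  5.63] w 0.024 t 7.45
```

View pics/sz6.png

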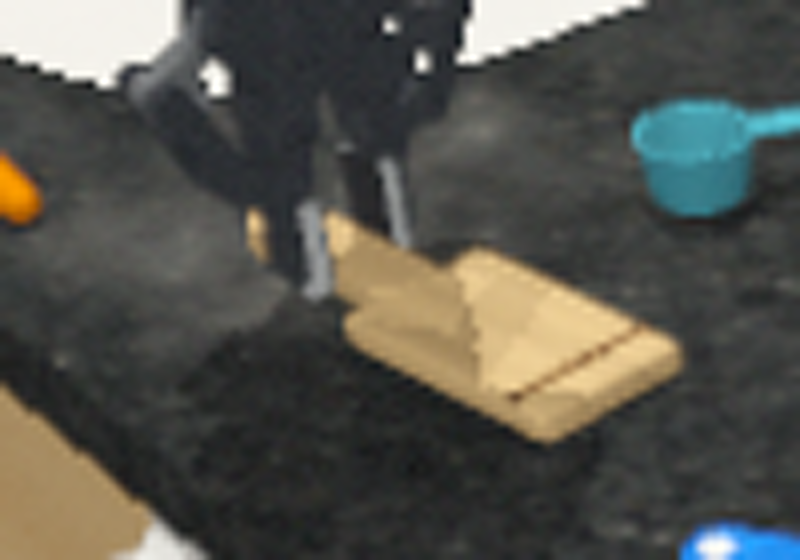

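```bash
python3 -m creep '[[0,0,-1,0,1],[0,0,-2.5,0,1],[0,0,-2.5,0,1],[0,0,-2.5,0,1],[0,0,0,0,1]]'
python3 - <<'E'
from station import ctrl
from h import *
c=ctrl.camera("scene");ctrl.camera("wrist");s=ctrl.sense();go(s,(.4367,.3247,.08),-1.433)
cv2.imwrite("pics/sz7.png",cv2.resize(c["pixels"][130:270,130:300],None,fx=4.5,fy=4.5,interpolation=cv2.INTER_CUBIC))
E
```

```text
t: 7.87
ee_pos: [0.4286, 0.3221, 0.0657]
ee_rot: [2.086, 2.344, 0.041]
ft_force: [0.7, 0.3, -1.1]
width: 0.0246
pos [0.4266 0.3208 0.0625] toolx [-0.116  0.993  0.013] tooly [0.993 0.116 0.017] toolz [ 0.015  0.015 -1.   ]
shift cm [ 0.29  1.08 -1.73] turn about tool z deg -1.24 q6 0.44364838567130543 F [-0.13 -0.65 -0.54] w 0.0241 t 7.9667
```

View pics/sz7.png

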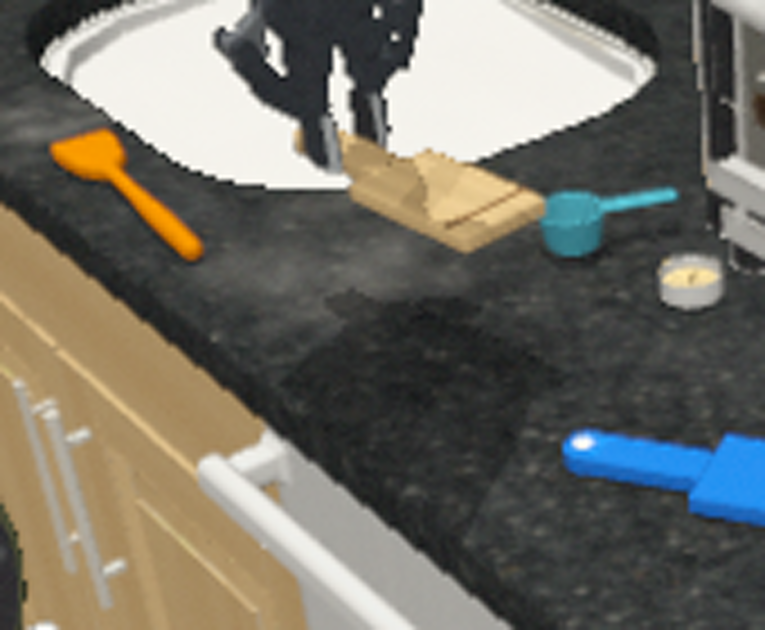

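```bash
cat > brd.py <<'E'
from station import ctrl
from h import *
def board(roi,ztop=None):
    t=ctrl.camera("top");s=ctrl.sense();z=s["ee_pos"][2]+.033 if ztop is None else ztop
    m=blob(t,(8,50,70),(25,220,255),roi);P=topgrid(t,m,z)
    a=np.array([.13,-.9915]);
    for _ in range(3):   # straight side edges of the blade
        n=np.array([-a[1],a[0]]);q=P@a;r=P@n;q1=q.max()
        x=[];lo=[];hi=[]
        for k in np.arange(.008,.088,.004):
            b=abs(q1-q-k)<.003
            if b.sum()>5 and .05<np.ptp(r[b])<.07: x.append(-k);lo.append(r[b].min());hi.append(r[b].max())
        y=(np.array(lo)+hi)/2;f=np.polyfit(x,y,1);th=np.arctan(f[0]);yaw=np.arctan2(a[1],a[0])+th
        tip=a*q1+n*f[1]; a=np.array([np.cos(yaw),np.sin(yaw)])
    print("board yaw",round(yaw,4),"tip",tip.round(4),"bladewidth",round(float(np.mean(np.array(hi)-lo)),4),len(x),"z",round(z,4),"tip->tcp along",round(float((tip-s["ee_pos"][:2])@a),4),"lateral",round(float((tip-s["ee_pos"][:2])@np.array([-a[1],a[0]])),4))
    return t,m,s,tip,yaw
E
python3 - <<'E'
from brd import *
t,m,s,tip,yaw=board((130,200,260,310))
im=t["pixels"];cv2.drawContours(im,cv2.findContours(m,0,1)[0],-1,(0,255,0),1);cv2.imwrite("pics/t8.png",cv2.resize(im[190:320,110:290],None,fx=4,fy=4,interpolation=0))
E
```

```text
board yaw -1.4349 tip [0.4452 0.1848] bladewidth 0.062 20 z 0.0944 tip->tcp along 0.1368 lateral 0.001
```

View pics/t8.png

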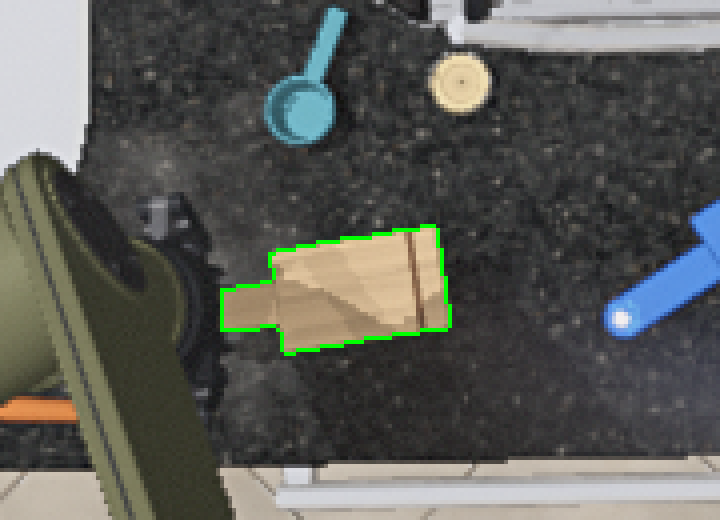

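```bash
python3 -m creep '[[0,0,-1,0,1],[-1.5,0,-1,0,1],[-3,0,0,0,1],[-3,0,0,0,1],[-3,0,0,0,1],[-3,0,0,0,1],[-3,0,0,0,1],[-3,0,0,0,1],[-1.5,0,0,0,1]]'
python3 - <<'E'
from brd import *
s=ctrl.sense();go(s,(.4348,-.0543,.08),-1.433)
board((180,200,400,310))
E
```

```text
t: 8.77
ee_pos: [0.4448, 0.1057, 0.0736]
ee_rot: [-2.073, -2.35, -0.007]
ft_force: [-0.2, -0.2, 0.0]
width: 0.0243
pos [0.4448 0.1057 0.0736] toolx [-0.125  0.992  0.009] tooly [ 0.992  0.125 -0.002] toolz [-0.003  0.009 -1.   ]
shift cm [-15.74  -2.99  -0.78] turn about tool z deg -0.71 q6 0.0007443853249547237 F [-0.17 -0.21  0.04] w 0.0243 t 8.7667
board yaw -1.4481 tip [ 0.4636 -0.0296] bladewidth 0.0603 20 z 0.1064 tip->tcp along 0.1351 lateral 0.0022
```

```bash
python3 -m creep '[[-2.5,-0.4,-0.2,-0.3,1],[-2.5,-0.5,-0.1,-0.3,1],[-2.5,-0.5,-0.1,-0.2,1],[-2.5,-0.5,-0.1,0,1],[-2.5,-0.5,0,0,1],[-2,-0.4,0,0,1],[-1,-0.2,0,0,1],[0,0,0,0,1]]'
python3 - <<'E'
from brd import *
s=ctrl.sense();go(s,(.4348,-.0543,.013),-1.433)
t,m,s,tip,yaw=board((300,200,440,310))
im=t["pixels"];cv2.drawContours(im,cv2.findContours(m,0,1)[0],-1,(0,255,0),1);cv2.imwrite("pics/t9.png",cv2.resize(im[190:320,270:450],None,fx=4,fy=4,interpolation=0))
c=ctrl.camera("scene");cv2.imwrite("pics/s9.png",cv2.resize(c["pixels"][160:340,230:450],None,fx=3.6,fy=3.6,interpolation=cv2.INTER_CUBIC))
E
```

```text
t: 9.48
ee_pos: [0.4318, -0.0583, 0.0731]
ee_rot: [-2.051, -2.354, 0.003]
ft_force: [-0.5, -1.0, 0.3]
width: 0.0243
pos [ 0.4318 -0.0583  0.0731] toolx [-0.137  0.991  0.013] tooly [ 0.99   0.137 -0.014] toolz [-0.016  0.011 -1.   ]
shift cm [0.28 0.44 6.01] turn about tool z deg -0.03 q6 -0.38003021918732677 F [-0.54 -0.97  0.35] w 0.0243 t 9.4833
board yaw -1.4284 tip [ 0.4653 -0.285 ] bladewidth 0.0544 20 z 0.106 tip->tcp along 0.23 lateral 0.0011
```

View pics/t9.png

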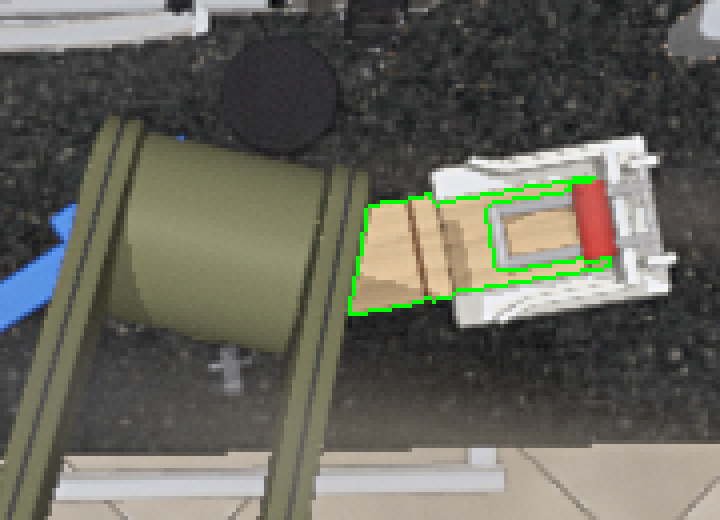

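View pics/s9.png

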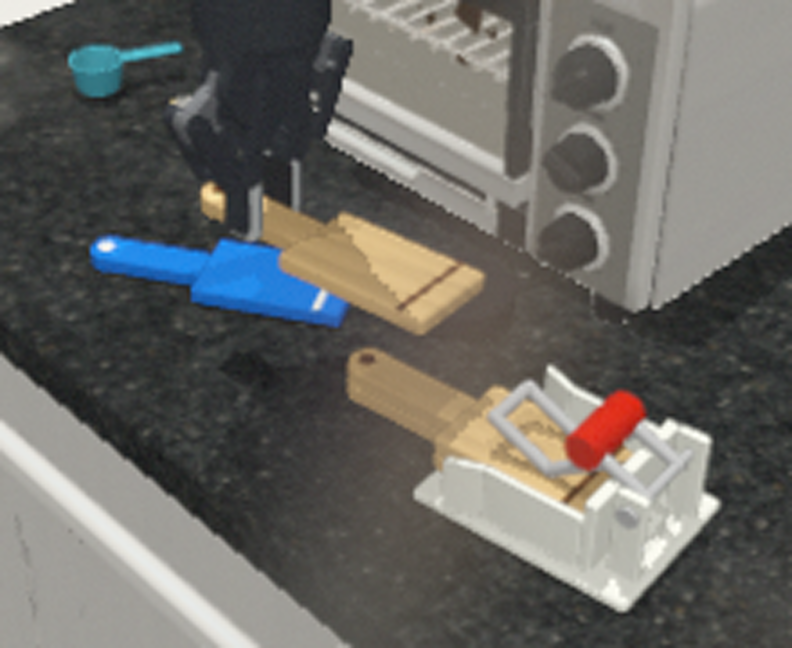

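```bash
python3 -m creep '[[0.2,0.25,1.2,0,1],[0,0,1.5,0,1],[0,0,1.2,0,1],[0,0,0.6,0,1],[0,0,0,0,1]]'
python3 - <<'E'
from brd import *
s=ctrl.sense();go(s,(.4335,-.0543,.013),-1.433)
c=ctrl.camera("scene");cv2.imwrite("pics/s10.png",cv2.resize(c["pixels"][200:340,280:440],None,fx=5,fy=5,interpolation=cv2.INTER_CUBIC))
s=ctrl.sense();go(s,(.4335,-.0543,.013),-1.433)
E
```

```text
t: 10.0
ee_pos: [0.4338, -0.0482, 0.0266]
ee_rot: [-2.045, -2.357, -0.0]
ft_force: [-0.6, -0.6, -0.7]
width: 0.0244
pos [ 0.4338 -0.0482  0.0266] toolx [-0.141  0.99   0.016] tooly [ 0.99   0.141 -0.014] toolz [-0.016  0.014 -1.   ]
shift cm [-0.62 -0.1   1.36] turn about tool z deg 0.23 q6 -0.3687180860992219 F [-0.61 -0.62 -0.68] w 0.0244 t 10.0
pos [ 0.4339 -0.0483  0.027 ] toolx [-0.141  0.99   0.016] tooly [ 0.99   0.141 -0.013] toolz [-0.016  0.014 -1.   ]
shift cm [-0.61 -0.11  1.39] turn about tool z deg 0.23 q6 -0.3687924511831029 F [-1.24  0.48 -1.21] w 0.0239 t 10.05
```

View pics/s10.png

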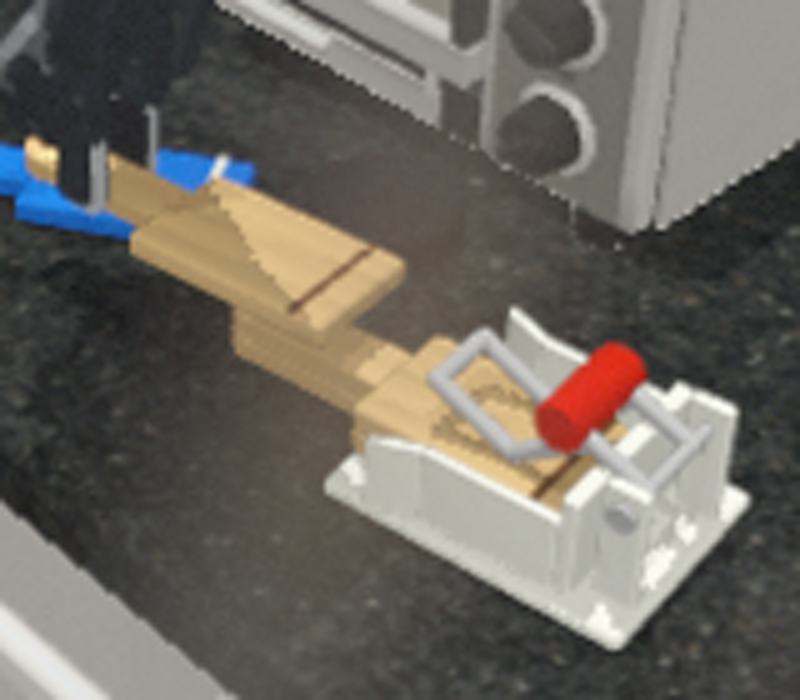

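```bash
python3 - <<'E'
from brd import *
c=ctrl.camera("scene")
for z in(.04,.045,.049,.055):print(z,((proj(c,(.4228,-.187,z))-[280,200])*5).round())
for z in(.027,.032,.037): print("pile end",((proj(c,(.4455,-.1197,z))-[280,200])*5).round())
E
python3 -m creep '[[-0.4,-0.1,0.6,0.2,1],[0,0,0.5,0,1],[0,0,0.1,0,1]]'
python3 - <<'E'
from brd import *
c=ctrl.camera("scene");cv2.imwrite("pics/s11.png",cv2.resize(c["pixels"][200:340,280:440],None,fx=5,fy=5,interpolation=cv2.INTER_CUBIC))
s=ctrl.sense();go(s,(.4335,-.0543,.013),-1.433)
E
```

```text
0.04 [310. 369.]
0.045 [310. 359.]
0.049 [310. 351.]
0.055 [310. 340.]
pile end [236. 293.]
pile end [236. 283.]
pile end [236. 274.]
t: 10.35
ee_pos: [0.4357, -0.0525, 0.0162]
ee_rot: [-2.051, -2.359, -0.004]
ft_force: [0.4, 0.1, -0.8]
width: 0.0242
pos [ 0.4357 -0.0525  0.0163] toolx [-0.139  0.99   0.014] tooly [ 0.99   0.139 -0.009] toolz [-0.01   0.012 -1.   ]
shift cm [-0.15 -0.24  0.33] turn about tool z deg 0.09 q6 -0.37520167435108737 F [-0.83  0.22 -0.05] w 0.0242 t 10.4
```

View pics/s11.png

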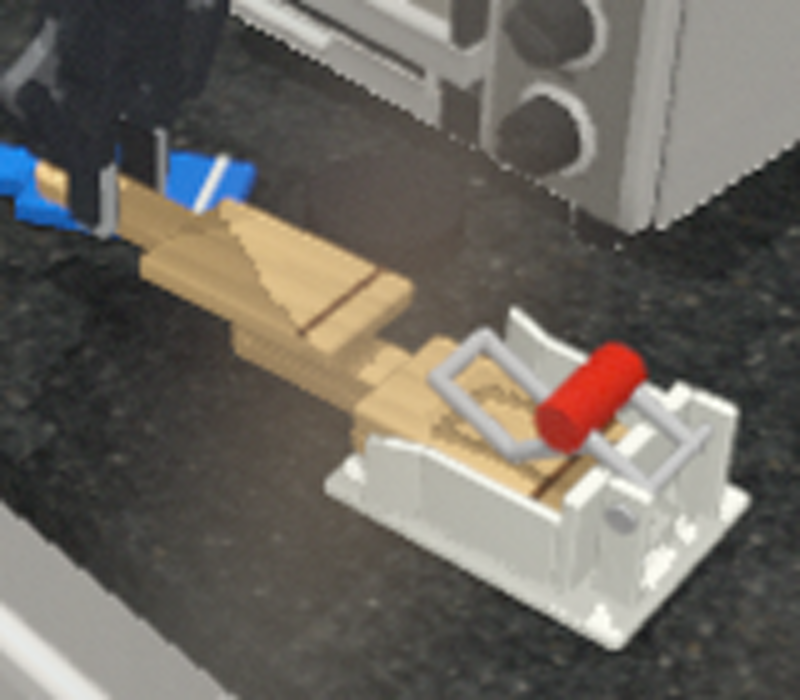

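Run:
```python
from brd import *
c=ctrl.camera("scene");s=ctrl.sense();p=s["ee_pos"];b=np.array([.139,-.990]);n=np.array([.99,.139])
def pr(nm,al,la,obs):
    xy=p[:2]+b*al+n*(la+.0015)
    print(nm,"obs",obs,[(z,((proj(c,(xy[0],xy[1],z))-[280,200])*5).round().tolist()) for z in(.033,.038,.043,.048,.053,.058)])
pr("tip near top",.136,-.03,(322,340)); pr("tip near bottom",.136,-.03,(324,355)); pr("tip far top",.136,.03,(411,280));pr("start near top",.036,-.03,(142,252));pr("start near bot",.036,-.03,(142,270))
h=cv2.imread("pics/hold2.png")
off=lambda q:((proj(c,q)-[310,240])*5.5).round()
print("pile handle end top",off((.4455,-.1197,.032)),"red",off((.4687,-.2878,.055)))
```

```text
tip near top obs (322, 340) [(0.033, [323.0, 383.0]), (0.038, [323.0, 374.0]), (0.043, [324.0, 364.0]), (0.048, [324.0, 354.0]), (0.053, [324.0, 345.0]), (0.058, [325.0, 335.0])]
tip near bottom obs (324, 355) [(0.033, [323.0, 383.0]), (0.038, [323.0, 374.0]), (0.043, [324.0, 364.0]), (0.048, [324.0, 354.0]), (0.053, [324.0, 345.0]), (0.058, [325.0, 335.0])]
tip far top obs (411, 280) [(0.033, [411.0, 310.0]), (0.038, [412.0, 301.0]), (0.043, [412.0, 291.0]), (0.048, [413.0, 282.0]), (0.053, [413.0, 272.0]), (0.058, [414.0, 262.0])]
start near top obs (142, 252) [(0.033, [133.0, 284.0]), (0.038, [133.0, 275.0]), (0.043, [133.0, 265.0]), (0.048, [133.0, 256.0]), (0.053, [132.0, 246.0]), (0.058, [132.0, 237.0])]
start near bot obs (142, 270) [(0.033, [133.0, 284.0]), (0.038, [133.0, 275.0]), (0.043, [133.0, 265.0]), (0.048, [133.0, 256.0]), (0.053, [132.0, 246.0]), (0.058, [132.0, 237.0])]
pile handle end top [94. 92.] red [480. 235.]
```

Run:
```python
from brd import *
c=ctrl.camera("scene");s=ctrl.sense();p=s["ee_pos"];print(p,s["t"]);b=np.array([.139,-.990]);n=np.array([.99,.139])
im=cv2.resize(c["pixels"][232:280,300:372],None,fx=11,fy=11,interpolation=cv2.INTER_CUBIC)
for al,la in((.136,-.03),(.136,.03),(.036,-.03),(.036,.03)):
  for z,col in((.0373,(0,0,255)),(.0493,(0,255,0))):
    xy=p[:2]+b*al+n*(la+.0015);q=(proj(c,(xy[0],xy[1],z))-[300,232]+.5)*11
    cv2.circle(im,tuple(int(v) for v in q),5,col,2)
cv2.imwrite("pics/s12.png",im)
```

```text
[ 0.43578341 -0.0525673   0.01657522] 10.5
```

View pics/s12.png

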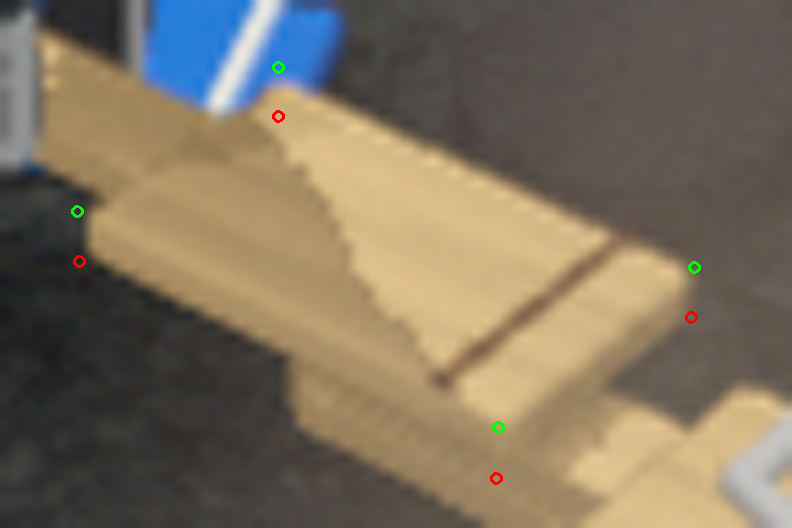

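```bash
python3 -m creep '[[-0.9,-0.1,0,0.1,1],[-0.9,-0.15,0.03,0,1],[-0.6,0,0.2,0,1],[0,0,0.2,0,1],[0,0,0.03,0,1]]'
python3 - <<'E'
from brd import *
s=ctrl.sense()
b=np.array([.1375,-.9905]);n=np.array([.9905,.1375])
def H(p): d=np.array(p[:2])-[.4685,-.298];print("holder along",round(d@b,4),"tip",round(d@b+.136,4),"lat",round(d@n,4))
go(s,(.4335,-.0543,.011),-1.433);H(s["ee_pos"])
c=ctrl.camera("scene");cv2.imwrite("pics/s13.png",cv2.resize(c["pixels"][220:300,300:420],None,fx=6.5,fy=6.5,interpolation=cv2.INTER_CUBIC))
E
```

```text
t: 10.92
ee_pos: [0.4376, -0.0802, 0.0122]
ee_rot: [-2.056, -2.358, -0.006]
ft_force: [0.6, -0.6, -0.8]
width: 0.0244
pos [ 0.4376 -0.0802  0.0122] toolx [-0.136  0.991  0.012] tooly [ 0.991  0.136 -0.006] toolz [-0.008  0.011 -1.   ]
shift cm [ 2.62 -0.06  0.15] turn about tool z deg -0.06 q6 -0.43052946042423 F [ 0.58 -0.64 -0.85] w 0.0244 t 10.9167
holder along -0.2199 tip -0.0839 lat -0.0006
```

View pics/s13.png

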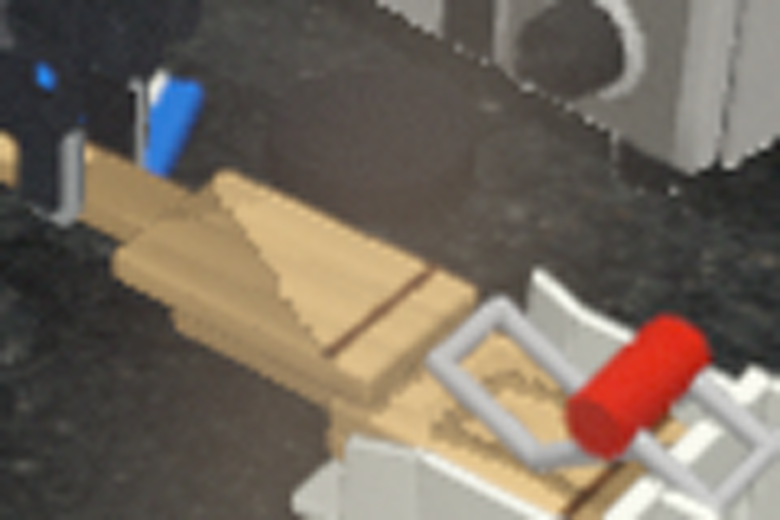

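```bash
python3 -m creep '[[0,0,0.2,0,1],[0,0,0.05,0,1]]';python3 -m creep '[[0,0,0.2,0,1],[0,0,0.05,0,1]]'
python3 - <<'E'
from brd import *
s=ctrl.sense();print(s["wrist_torque"],s["ft_force"])
c=ctrl.camera("scene");cv2.imwrite("pics/s14.png",cv2.resize(c["pixels"][220:300,300:420],None,fx=6.5,fy=6.5,interpolation=cv2.INTER_CUBIC))
E
```

```text
t: 11.13
ee_pos: [0.438, -0.0803, 0.0097]
ee_rot: [-2.057, -2.358, -0.007]
ft_force: [-0.2, 0.9, 2.2]
width: 0.0244
t: 11.3
ee_pos: [0.438, -0.0797, 0.0074]
ee_rot: [-2.057, -2.358, -0.007]
ft_force: [-0.7, 0.6, 4.2]
width: 0.0241
[-0.33974478  0.04617245 -0.03776067] [-0.67109092  0.55732782  4.1917224 ]
```

View pics/s14.png

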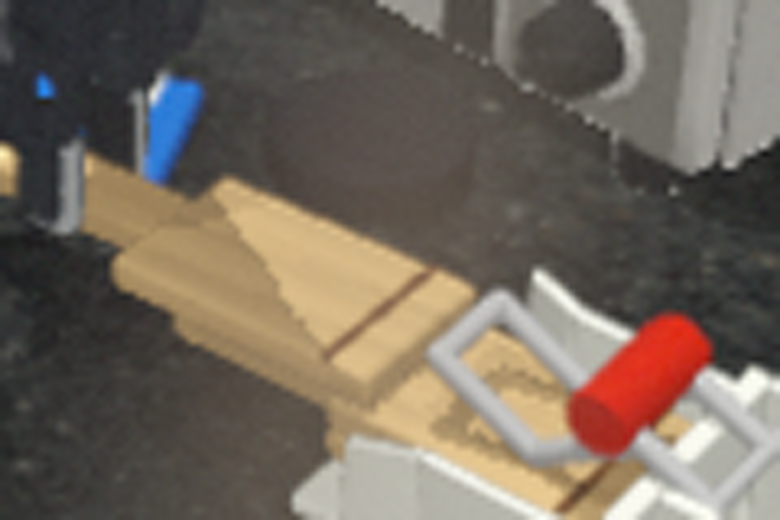

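```bash
python3 -m creep '[[0.3,0,-0.2,0,1],[0.2,0,0,0,1],[0,0,0,0,0.2],[0,0,0,0,0.2],[0,0,0,0,0.2],[0,0,0,0,0.2]]'
python3 - <<'E'
from brd import *
s=ctrl.sense();go(s,(.4335,-.0543,.0135),-1.433)
c=ctrl.camera("scene");cv2.imwrite("pics/s15.png",cv2.resize(c["pixels"][220:300,300:420],None,fx=6.5,fy=6.5,interpolation=cv2.INTER_CUBIC))
E
```

```text
t: 11.85
ee_pos: [0.4376, -0.0743, 0.0096]
ee_rot: [-2.055, -2.361, -0.007]
ft_force: [0.0, -1.1, 0.6]
width: 0.0343
pos [ 0.4376 -0.0743  0.0096] toolx [-0.138  0.99   0.011] tooly [ 0.99   0.138 -0.004] toolz [-0.006  0.011 -1.   ]
shift cm [ 2.04 -0.14 -0.36] turn about tool z deg 0.02 q6 -0.41907604518799907 F [ 0.02 -1.13  0.59] w 0.0343 t 11.85
```

View pics/s15.png

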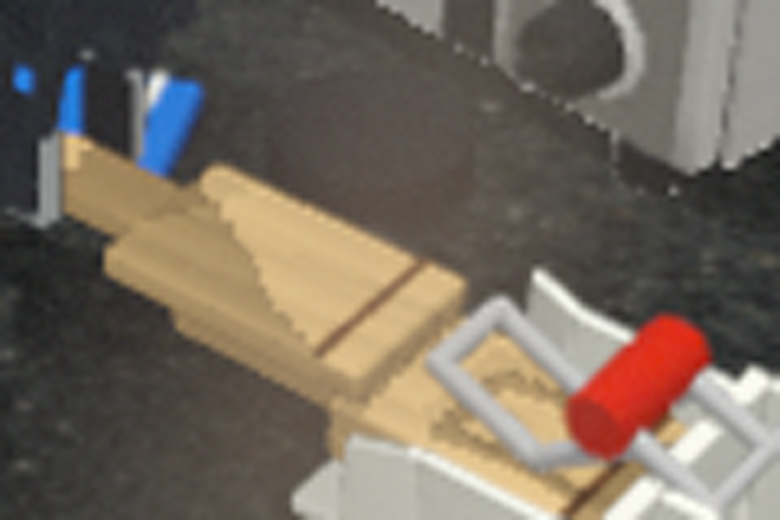

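```bash
python3 -m creep '[[0,0,-0.25,0,0.2],[0,0,0.02,0,0.5],[0,0,0.02,0,1],[0,0,0.02,0,1],[0,0,0.02,0,1],[0,0,0.02,0,1]]' 60
python3 - <<'E'
from brd import *
s=ctrl.sense();go(s,(.4335,-.0543,.0135),-1.433)
c=ctrl.camera("scene");cv2.imwrite("pics/s16.png",cv2.resize(c["pixels"][220:300,300:420],None,fx=6.5,fy=6.5,interpolation=cv2.INTER_CUBIC))
E
```

```text
t: 12.4
ee_pos: [0.4372, -0.074, 0.0113]
ee_rot: [-2.055, -2.359, -0.007]
ft_force: [0.5, 0.6, 1.8]
width: 0.0238
pos [ 0.4372 -0.074   0.0113] toolx [-0.137  0.991  0.012] tooly [ 0.991  0.137 -0.005] toolz [-0.007  0.011 -1.   ]
shift cm [ 2.01 -0.1  -0.19] turn about tool z deg -0.02 q6 -0.418954638649459 F [0.47 0.63 1.84] w 0.0238 t 12.4
```

View pics/s16.png

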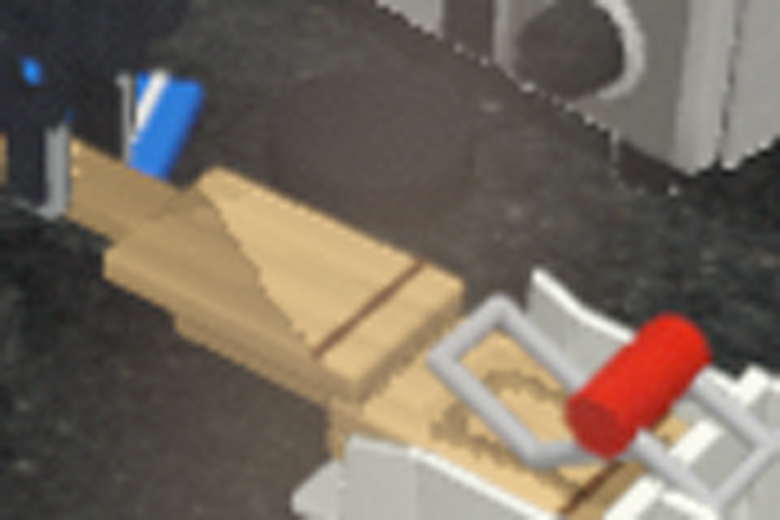

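```bash
python3 -m creep '[[-0.8,0,0,0,1],[-0.8,0,0,0,1],[-0.8,0,0,0,1],[-0.4,0,0,0,1]]'
python3 - <<'E'
from brd import *
s=ctrl.sense();go(s,(.4335,-.0543,.0113),-1.433)
b=np.array([.1375,-.9905]);n=np.array([.9905,.1375])
d=s["ee_pos"][:2]-[.4685,-.298];print("tip",round(d@b+.136,4),"lat",round(d@n,4))
c=ctrl.camera("scene");cv2.imwrite("pics/s17.png",cv2.resize(c["pixels"][220:320,300:430],None,fx=6,fy=6,interpolation=cv2.INTER_CUBIC))
E
```

```text
t: 12.78
ee_pos: [0.4408, -0.1024, 0.0111]
ee_rot: [-2.052, -2.359, -0.008]
ft_force: [0.3, 3.0, 3.5]
width: 0.0245
pos [ 0.4408 -0.1024  0.0111] toolx [-0.138  0.99   0.014] tooly [ 0.99   0.139 -0.006] toolz [-0.008  0.013 -1.   ]
shift cm [ 4.87 -0.06  0.05] turn about tool z deg 0.06 q6 -0.48012312940988855 F [0.26 2.98 3.53] w 0.0245 t 12.7833
tip -0.0615 lat -0.0005
```

View pics/s17.png

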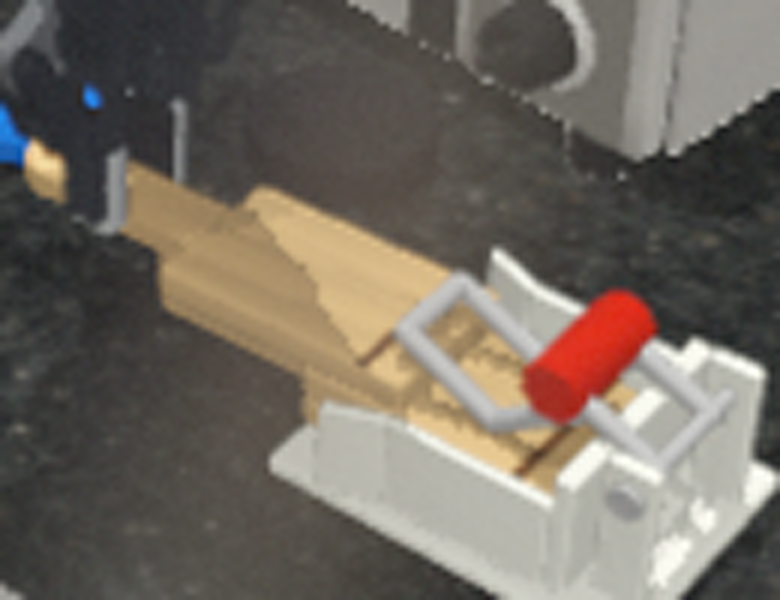

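```bash
python3 -m creep '[[-0.7,0,0,0,1],[-0.7,0,-0.02,0,1],[-0.7,0,-0.02,0,1],[-0.7,0,-0.02,0,1]]'
python3 - <<'E'
from brd import *
s=ctrl.sense();go(s,(.4335,-.0543,.0113),-1.433)
b=np.array([.1375,-.9905]);n=np.array([.9905,.1375])
d=s["ee_pos"][:2]-[.4685,-.298];print("tip",round(d@b+.136,4),"lat",round(d@n,4))
c=ctrl.camera("scene");cv2.imwrite("pics/s18.png",cv2.resize(c["pixels"][220:320,300:430],None,fx=6,fy=6,interpolation=cv2.INTER_CUBIC))
E
```

```text
t: 13.17
ee_pos: [0.4416, -0.1272, 0.0112]
ee_rot: [-2.052, -2.346, -0.014]
ft_force: [-0.8, 14.7, 9.6]
width: 0.0239
pos [ 0.4416 -0.1272  0.0112] toolx [-0.133  0.991  0.025] tooly [ 0.991  0.133 -0.01 ] toolz [-0.013  0.023 -1.   ]
shift cm [7.33 0.17 0.17] turn about tool z deg -0.26 q6 -0.537472674220213 F [-0.76 14.66  9.59] w 0.0239 t 13.1667
tip -0.0369 lat -0.0032
```

View pics/s18.png

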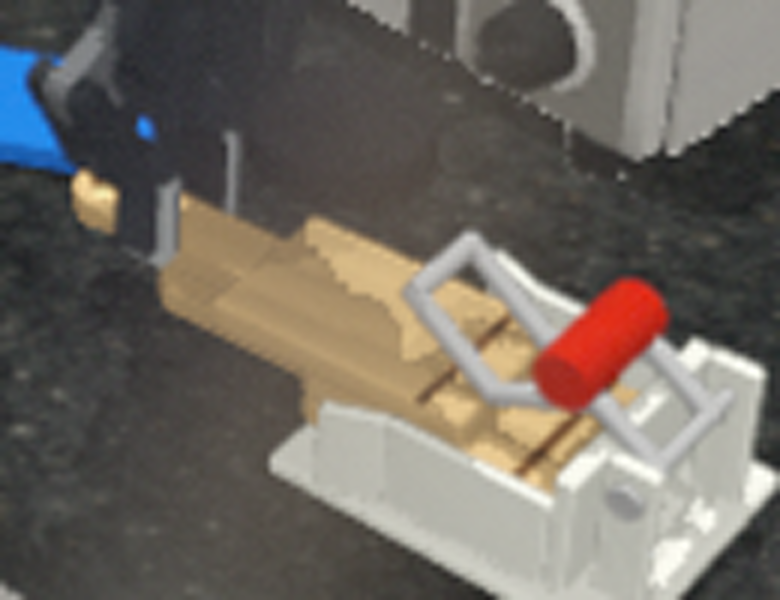

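```bash
python3 -m creep '[[0.1,0,-0.15,0,1],[0,0,0,0,1]]'
python3 - <<'E'
from brd import *
c=ctrl.camera("scene");s=ctrl.sense();go(s,(.4335,-.0543,.0113),-1.433)
cv2.imwrite("pics/s19.png",cv2.resize(c["pixels"][230:290,305:385],None,fx=10,fy=10,interpolation=cv2.INTER_CUBIC))
w=ctrl.camera("wrist");cv2.imwrite("pics/w19.png",w["pixels"])
E
```

```text
t: 13.38
ee_pos: [0.4421, -0.129, 0.0129]
ee_rot: [-2.054, -2.347, -0.013]
ft_force: [0.0, 3.5, 0.2]
width: 0.024
pos [ 0.4421 -0.1291  0.0128] toolx [-0.133  0.991  0.023] tooly [ 0.991  0.133 -0.009] toolz [-0.012  0.021 -1.   ]
shift cm [7.52 0.14 0.32] turn about tool z deg -0.27 q6 -0.5374270526630103 F [0.45 1.92 0.47] w 0.0239 t 13.4333
```

View pics/s19.png

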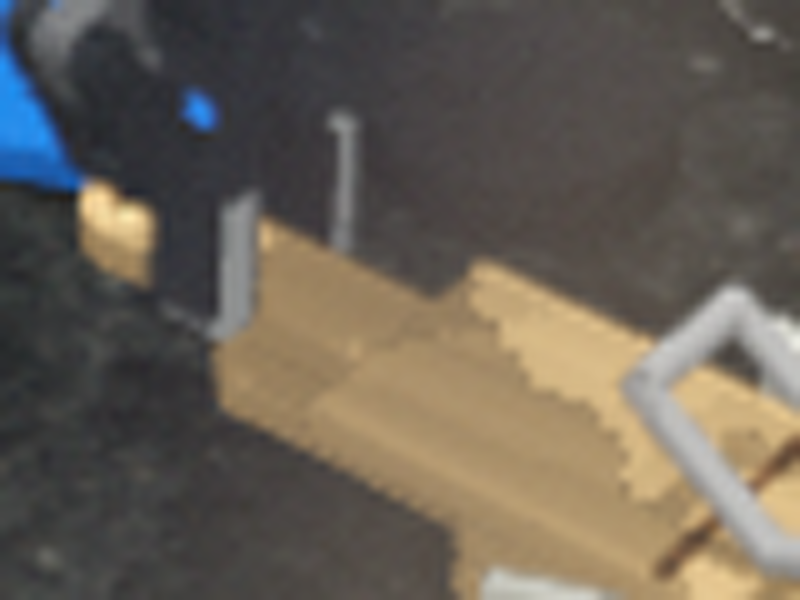

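View pics/w19.png

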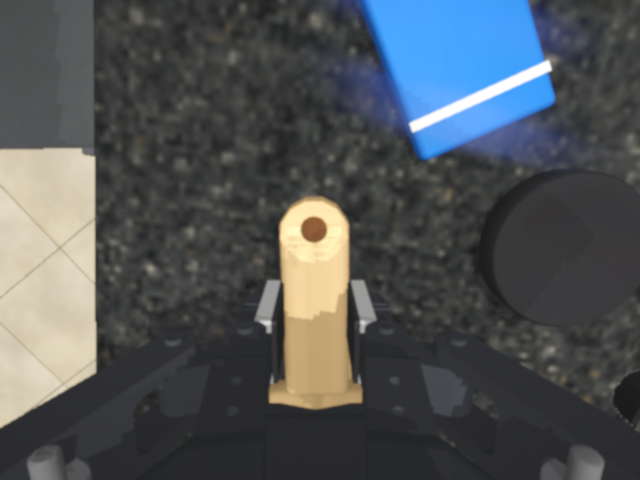

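```bash
python3 -m creep '[[-0.5,0.1,-0.02,-0.2,1],[-0.5,0.1,-0.02,0,1],[-0.5,0,-0.02,0,1]]'
python3 - <<'E'
from brd import *
s=ctrl.sense();go(s,(.4335,-.0543,.0113),-1.433)
b=np.array([.1375,-.9905]);n=np.array([.9905,.1375])
d=s["ee_pos"][:2]-[.4685,-.298];print("tip",round(d@b+.136,4),"lat",round(d@n,4))
c=ctrl.camera("scene");cv2.imwrite("pics/s20.png",cv2.resize(c["pixels"][220:320,300:430],None,fx=6,fy=6,interpolation=cv2.INTER_CUBIC))
E
```

```text
t: 13.73
ee_pos: [0.4439, -0.1415, 0.0125]
ee_rot: [-2.045, -2.346, -0.014]
ft_force: [-0.3, 4.5, 3.1]
width: 0.0245
pos [ 0.4439 -0.1415  0.0125] toolx [-0.136  0.99   0.028] tooly [ 0.991  0.137 -0.013] toolz [-0.016  0.026 -1.   ]
shift cm [8.77 0.17 0.36] turn about tool z deg -0.06 q6 -0.5679987933794713 F [-0.33  4.48  3.13] w 0.0245 t 13.7333
tip -0.0224 lat -0.0029
```

View pics/s20.png

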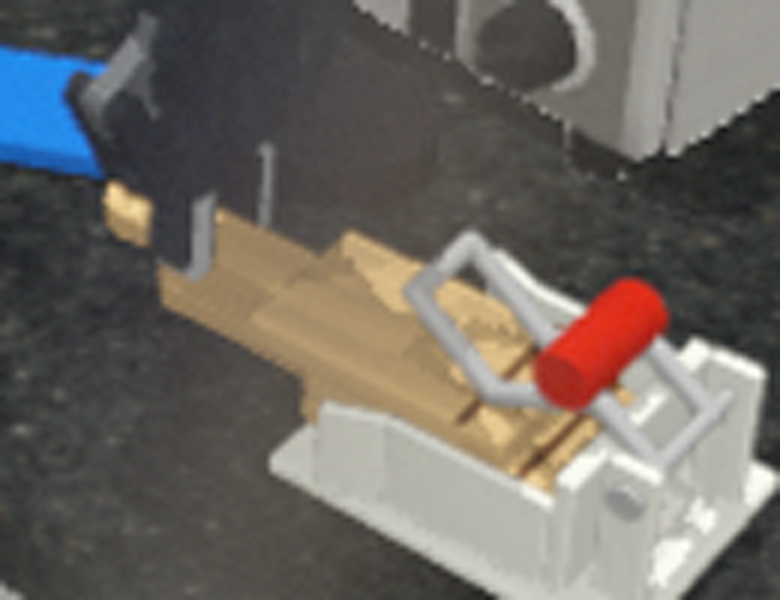

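Going in smoothly at about 4 N with the wire arm lifted. Next I push the remaining 2 cm.

```bash
python3 -m creep '[[-0.5,0.1,-0.04,0,1],[-0.5,0.1,-0.04,0,1],[-0.4,0.05,-0.03,0,1]]' ; python3 -m creep '[[-0.4,0,-0.03,0,1],[-0.3,0,-0.03,0,1]]'
python3 - <<'E'
from brd import *
s=ctrl.sense();go(s,(.4335,-.0543,.0113),-1.433)
b=np.array([.1375,-.9905]);n=np.array([.9905,.1375])
d=s["ee_pos"][:2]-[.4685,-.298];print("tip",round(d@b+.136,4),"lat",round(d@n,4))
c=ctrl.camera("scene");cv2.imwrite("pics/s21.png",cv2.resize(c["pixels"][220:320,300:430],None,fx=6,fy=6,interpolation=cv2.INTER_CUBIC))
E
```

```text
t: 14.03
ee_pos: [0.447, -0.1555, 0.0126]
ee_rot: [-2.042, -2.344, -0.012]
ft_force: [-0.9, 4.4, 2.0]
width: 0.0238
t: 14.2
ee_pos: [0.4479, -0.1632, 0.0127]
ee_rot: [-2.042, -2.343, -0.012]
ft_force: [-2.2, 2.9, 1.0]
width: 0.024
pos [ 0.4479 -0.1632  0.0127] toolx [-0.136  0.99   0.03 ] tooly [ 0.99   0.137 -0.016] toolz [-0.02   0.028 -0.999]
shift cm [10.98  0.07  0.48] turn about tool z deg -0.05 q6 -0.6045578552771789 F [-2.22  2.9   1.  ] w 0.024 t 14.2
tip -0.0003 lat -0.0018
```

View pics/s21.png

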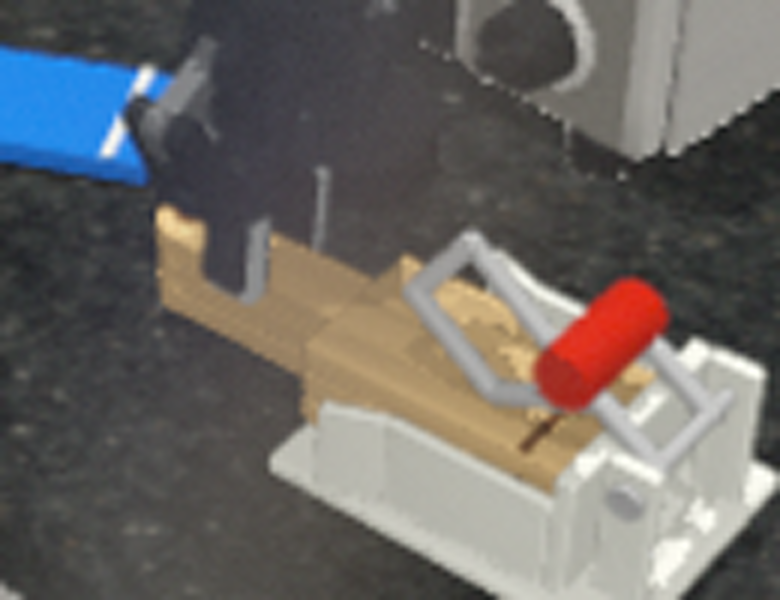

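```bash
python3 -m creep '[[-0.25,0,-0.03,0,1]]'; python3 -m creep '[[-0.25,0,-0.03,0,1]]'; python3 -m creep '[[-0.25,0,-0.03,0,1]]'
```

```text
t: 14.33
ee_pos: [0.4481, -0.1656, 0.0128]
ee_rot: [-2.043, -2.341, -0.013]
ft_force: [2.2, 18.0, 0.1]
width: 0.0239
t: 14.42
ee_pos: [0.4481, -0.1654, 0.0127]
ee_rot: [-2.043, -2.335, -0.018]
ft_force: [3.8, 17.3, 1.1]
width: 0.024
t: 14.5
ee_pos: [0.4481, -0.1652, 0.0127]
ee_rot: [-2.042, -2.331, -0.024]
ft_force: [3.3, 13.4, 1.7]
width: 0.0239
```

```bash
python3 -m creep '[[0.1,0,0,0,0.3],[0,0,0,0,0.2],[0,0,0,0,0],[0,0,0,0,0],[0,0,0,0,0]]'
python3 - <<'E'
from brd import *
s=ctrl.sense();go(s,(.4335,-.0543,.0113),-1.433)
c=ctrl.camera("wrist");cv2.imwrite("pics/w22.png",c["pixels"])
E
python3 -m creep '[[0,0,-0.5,0,0],[0,0,-1,0,0],[0,0,-2,0,0],[0,0,-2.5,0,0],[0,0,-2.5,0,0]]'
```

```text
t: 14.92
ee_pos: [0.4507, -0.1672, 0.013]
ee_rot: [-2.045, -2.337, -0.022]
ft_force: [0.1, -0.2, 0.6]
width: 0.0425
pos [ 0.4507 -0.1672  0.013 ] toolx [-0.133  0.99   0.037] tooly [ 0.991  0.133 -0.013] toolz [-0.018  0.035 -0.999]
shift cm [11.41 -0.2   0.59] turn about tool z deg -0.27 q6 -0.6175623524696975 F [ 0.14 -0.2   0.61] w 0.0425 t 14.9167
t: 15.38
ee_pos: [0.4478, -0.1693, 0.0968]
ee_rot: [-2.038, -2.327, -0.016]
ft_force: [-0.2, -0.5, 0.3]
width: 0.0428
```

View pics/w22.png

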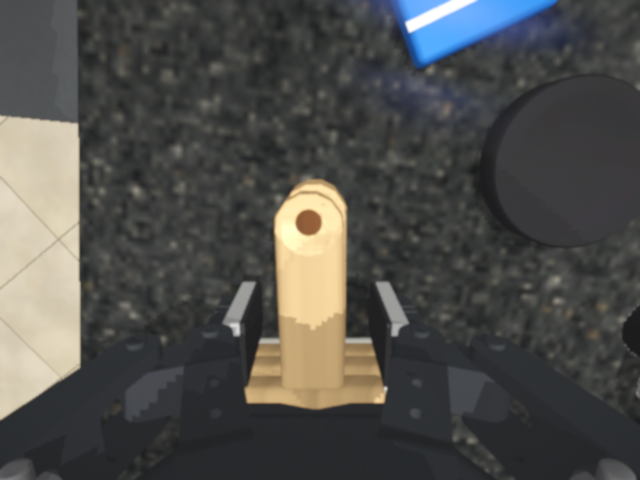

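Released cleanly, with the board's handle over the pile's handle and at most a few mm of offset. I'll move the arm back out of the way for a clear top view. The first 8 cm is straight back.

```bash
python3 -m creep '[[0,0,-2,0,0],[2,0,-2,0,0],[3,0,0,0,0],[3,0,0,0,0],[3,0,0,0,0],[3,0,0,0,0],[3,0,0,0,0],[3,0,0,0,0],[3,0,0,0,0],[0,0,0,0,0]]'
python3 - <<'E'
from brd import *
s=ctrl.sense();go(s,(.4335,-.0543,.0113),-1.433)
c=ctrl.camera("scene");cv2.imwrite("pics/s23.png",cv2.resize(c["pixels"][220:340,290:440],None,fx=5,fy=5,interpolation=cv2.INTER_CUBIC))
t=ctrl.camera("top");cv2.imwrite("pics/t23.png",cv2.resize(t["pixels"][215:280,340:450],None,fx=7,fy=7))
m=blob(t,(8,50,70),(25,220,255),(340,225,440,280));P=topgrid(t,m,.044)
a=np.array([.1375,-.9905]);n=np.array([.9905,.1375]);q=(P-[.4685,-.298])@a;r=(P-[.4685,-.298])@n
print("handle end along",q.min())
x=[];y=[]
for k in np.arange(-.168,-.11,.004):
    b=abs(q-k)<.003;x.append(k);y.append((r[b].min()+r[b].max())/2)
f=np.polyfit(x,y,1);print("yaw rel",f[0],"lat at tip",f[1],"lat mean",np.mean(y))
mb=blob(t,(100,120,80),(125,255,255),(245,215,345,285));B=topgrid(t,mb,.012);print("blue",mb.sum(),B.mean(0))
E
```

```text
t: 16.22
ee_pos: [0.4253, 0.0591, 0.1587]
ee_rot: [-2.064, -2.337, -0.029]
ft_force: [-0.4, -0.1, 0.5]
width: 0.0426
pos [0.4253 0.0591 0.1587] toolx [-0.123  0.992  0.03 ] tooly [ 0.992  0.123 -0.002] toolz [-0.006  0.03  -1.   ]
shift cm [-11.79  -0.56  14.39] turn about tool z deg -0.8 q6 -0.12580826745822213 F [-0.4  -0.12  0.52] w 0.0426 t 16.2167
handle end along -0.18031311390766072
yaw rel 0.01737266101768733 lat at tip 0.0021237809419845668 lat mean -0.0003083916004916591
blue 677 [ 0.47640363 -0.00809156]
```

View pics/s23.png

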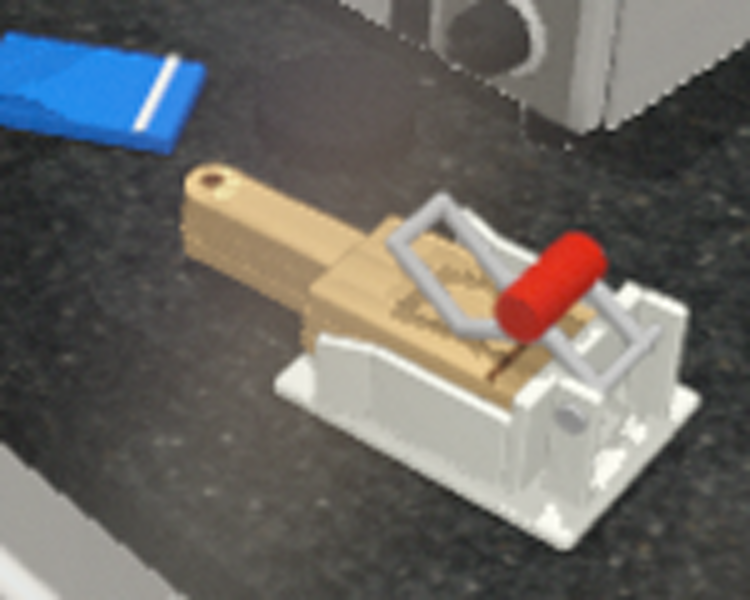

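View pics/t23.png

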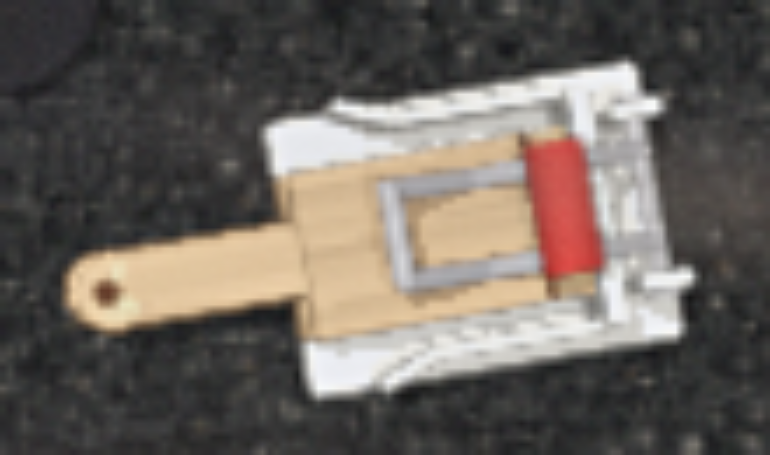

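Run:
```python
from station import ctrl
print(ctrl.sense()["joint_velocities"].round(3),ctrl.sense()["ft_force"]);print(ctrl.close_job())
```

```text
[-0.042  0.011 -0.007 -0.012 -0.006 -0.007] [-0.47616314  0.06580663  1.187253  ]
the job is handed in; nothing more can be done
None
```

The wooden board lies flat on the two-board pile, pushed in to the stop with the wire arm resting on it, and the gripper is clear. I handed the job in at about 16 s of the 48 s.

**Last checks, by camera and wrist force:**
- **Depth:** pushing in raised the wrist force to about 18 N, which I took as the stop. In the top view the handle end sits at -180 mm, so the blade's far end is at about 0 mm.
- **Alignment:** it is about 2 mm off the middle at the far end and about 1° off in angle.
- **Flat and pressed:** both were judged by eye. The board looks flush on the pile and the arm is raised onto it. I had no reading of the arm's angle.
- **Blue board:** it looks unmoved in the scene camera. The robot covered part of it in the last top view, so my numeric check of it failed.

**What went wrong or disagreed:**
- **Fingertip height:** the fingertips were about 20 mm higher than the reported TCP height implied. The first close shut on nothing above the handle, so I lowered further, watching the pictures and the force, before gripping.
- **Tilted in the grip:** the board came up tilted a few degrees. I set it down on the pile, let go, and regripped it flat before pushing in.
- **Push force:** it passed the expected 1 to 4 N once, at about 15 N. I think a finger rubbed the pile's handle, and raising the gripper about 2 mm cleared it.

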